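Fit the camshaft from behind the oil bottle and piston

ROBOT

A 6-joint arm with a two-finger parallel gripper is mounted at the origin on the work surface. World frame = base frame: x ahead of the robot, y to its left, z up, the work surface at z = 0. Lengths are in mm, angles in degrees, forces in N, time in s.
With the tool pointing down it reaches from about 350 to 850 mm from the base axis. Payload 8.1 kg.
Tool frame: the origin (TCP) lies at the very end of the fingers, on their centre line; the grasp point (between the pads) lies 19 mm behind it; x points along the fingers, y is the direction in which the jaws open and shut, and the axes are right-handed (so a half turn about x gives the same grasp; the last joint's range is limited). The gripper opens to 85 mm and grips with 20 to 120 N. Pads are 22 mm wide; open, the fingers measure 114 mm over their backs; the gripper's body (76 mm by 85 mm) begins 54 mm behind the grasp point. The pads swing forward as they close: fully open they stand 13 mm farther back than shut.
Start: joints at [-77.487, 7.471, 85.268, -0, 87.261, -4.893], TCP at [179.509, -572.522, 231.292] pointing down, gripper open.
Joint ranges: [-169.43, 169.43], [-51.17, 129.36], [1.28, 143.12], [-76.62, 256.62], [0, 156.53], [-152.29, 152.29]. Speed limits (degrees/s): [136.94, 136.94, 159.86, 180, 180, 180].

INTERFACE

Orientations are given as [roll, pitch, yaw] about the fixed x, y, z axes, in that order (R = Rz(yaw) Ry(pitch) Rx(roll)).
In Python, from bench import sensors, snapshot, r gives the robot as it stands. The module is installed in compiled form; this text tells all that it offers.
- The arm moves only by the tool drive_tool, never from a script. Its argument "moves" is one flat list of numbers, 6 for each row, row after row: the shift along the tool's x, y, z in cm, then the turn, a rotation vector about the tool's x, y, z in degrees. In form: [tx, ty, tz, wx, wy, wz, tx, ty, tz, wx, wy, wz, ...]. A call has 1 to 20 rows; each row shifts and turns the commanded pose from where the row before left it, along the tool's axes as they then stand; what a row does not reach is not made up. A row lasts 1/12 s, in which the tool goes at most 41.7 mm and 7.16 degrees, less where a joint would pass 70% of its speed; a pose out of reach is approached as far as the arm can. A call with a gripper value outside its range is refused whole. "hand" is the finger opening in cm, from 0 to 8.54, set as the call begins (left out, the last holds). The fingers move at their own pace and stop on an object; "grip_force" is the grip in N (left out, the last holds). Time passes only in rows, so rows that do not move let the fingers close. It gives the time, the measured TCP pose, the force and the opening at its end, in the units of the state.
- sensors.sense(): the state, without advancing time (a new reading comes with each control period).
- snapshot(name): name is "side" or "top" or "wrist"; returns a dict with "image" (400x640x3 uint8, red, green, blue), "z_map" (400x640 float32, mm along the optical axis (not along the pixel's ray), 0 where there is no reading), "camera_matrix" (3x3 intrinsics, pixels), "eye" and "orientation" of the camera in the world; the wrist camera has in their place "mount" (4x4, takes a point from camera to tool coordinates, whose origin is the TCP and whose axes are the tool frame's). Camera axes: x right, y down, z forward; pixel columns grow to the right and rows downward; lengths in mm; the calibration is good to about 2 mm. A picture is of the moment at which its call begins: read the wrist's pose just before it.
- r.hand_in(): hands the job in, once; it reports no verdict.
The state is a dict: "time": time; "joint_pos": joint angles; "qd": joint speeds; "joint_efforts": joint torques, N m; "tool_pos": TCP position; "tcp_rot": TCP orientation; "ft_force": force on the tool from outside, world axes, zero at the start; "wrist_torque": the same for the moment, N m; "finger_gap": finger opening in mm.
Only numpy, scipy, OpenCV 4.12 (cv2) and the standard library are available. Lean on these libraries where they do the work, as an engineer would, in place of code of your own. Each camera call takes 0.05 s, during which the arm holds its last target.

TASK

The camshaft lies at the back of the parts tray, behind an oil bottle and a piston with its rod. First stand the bottle and the piston upright on the black side mat, then lay the camshaft gently into the two notches of the cylinder head with its flange end over the chain slot, and only then stand the bottle and the piston back upright in the tray, each centred on the cork pad it came from. Do not drop or tip anything over, and leave the wrench and the mug alone.

Things in the scene. Friction and masses are not known exactly. Their poses are not given: they have to be found in the camera images.
- bottle: Round grey plastic oil bottle with a white label, 150 mm tall, about 0.4 kg: body 70 mm in diameter up to 85 mm, shoulder to 110 mm, black cap 34 mm in diameter from 122 to 150 mm above the base (grip it there, from above). Origin: centre of its underside, z up.
- piston: Aluminium piston (74 mm across, 48 mm high) standing on its crown, steel connecting rod upright, 135 mm tall in all, about 0.5 kg. At the top the rod's big end: an upright ring 54 mm across (68 over its side lugs), centre 108 mm above the base, hole 30 mm, 24 mm thick along the body's x: grip its top across that thickness. Origin: centre of the underside, z up.
- camshaft: Steel camshaft, 194 mm long, 0.6 kg. Origin on its axis at mid-length (centre of mass within 10 mm); y axis along the shaft to the drive flange (48 mm disc, y = 86 to 94 mm). Plain, 22 mm thick, for 29 mm either side of the middle: grip there. Lobes at y = +-35 mm reach 20 mm out; journals of 26 mm at y = +-(47 to 73) mm; gear of 36 mm at the -y end. Starts axis 45 mm above the bench.
- pad_round: Round cork pad, 84 mm in diameter, 3 mm thick, at the front of a fixed grey parts tray (205 by 224 mm, floor 5 mm, rim 14 mm high); the oil bottle starts and belongs on it. The other pad is 92 mm away along this pad's y axis, to one side or the other; the camshaft's V rests (49 mm high) are 82 mm behind the pads (+x). Origin: centre of the underside, 5 mm above the bench; top 8 mm above the bench.
- pad_square: Square cork pad, 84 by 84 mm, 3 mm thick, at the front of a fixed grey parts tray (205 by 224 mm, floor 5 mm, rim 14 mm high); the piston starts and belongs on it. The other pad is 92 mm away along this pad's y axis, to one side or the other; the camshaft's V rests (49 mm high) are 82 mm behind the pads (+x). Origin: centre of the underside, 5 mm above the bench; top 8 mm above the bench.
- mat: Black rubber side mat, fixed flat on the bench, 130 (x) by 230 mm (y), 4 mm thick: room for the bottle and the piston side by side along its y axis. Empty at the start. Origin: centre of the underside.
- head: Fixed aluminium cylinder head, 140 (x) by 222 mm (y), deck 72 mm high. Origin: centre of the camshaft's place, on the bench. Two supports on the deck, x = 0, y = +-60 mm, 64 (x) by 14 mm (y), tops 119 mm above the bench, have V notches open upward. The seated camshaft lies along y, axis 115 mm above the bench, its middle over the origin, flange at +y over the dark chain slot (y = 84 to 100 mm).
- cam_flange (a point): Centre of the camshaft's flange disc, on the axis, 90 mm from the camshaft's origin along its y axis.
- wrench: Bystander: a steel wrench, 200 mm long, lying on the bench beyond the work; leave it alone. Origin on its underside.
- mug: Bystander: a white mug, 85 mm high, 76 mm across, beyond the work; leave it alone. Origin: centre of the underside.
Not all that is in view belongs to the job. What is shaped like the piston but blue or pink is not meant.

How it is judged:
By the outcome, as a careful person would: the job done as asked, in the order asked, and still so for the second after the job is handed in, with the robot touching nothing.
It also fails if it takes over 141 s, if anything falls off the work surface, if the arm or the gripper's body presses on something with over 40 N, if the wrist force passes 120 N, or if a joint passes its speed limit or range.

## Working session

There is one attempt and no reset: what is moved stays moved. The work goes in short steps, Python scripts to look and compute and a tool call to move; the robot and the scene stay as the last step left them, time stands still between calls to the robot, and variables do not carry over. Pictures are saved under pics/ and viewed, and the job is handed in when it is done.

Besides the shell and the picture viewer there is one more tool, called after "Call:" as name(argument=value, ...) on one line, values as JSON. drive_tool: Moves the arm, as the interface text tells. Its arguments: {"type":"object","properties":{"moves":{"type":"array","items":{"type":"number"}},"hand":{"type":"number"},"grip_force":{"type":"number"}},"required":["moves"]}

```bash
mkdir -p pics
python3 - <<'E'
from bench import sensors, snapshot, r
import cv2, numpy as np, pickle
s=sensors.sense(); print(s)
for n in ("side","top","wrist"):
    d=snapshot(n); cv2.imwrite(f"pics/{n}0.png",d["image"][:,:,::-1]); pickle.dump(d,open(f"{n}0.pkl","wb"))
    print(n,d["camera_matrix"].tolist(),d.get("eye"),d.get("orientation"),d.get("mount"))
E
```

```text
{'time': 0.0, 'joint_pos': array([-7.74895518e+01,  7.51647527e+00,  8.53303878e+01, -4.86751193e-04,
        8.72618526e+01, -4.89478840e+00]), 'qd': array([-0.04757592,  0.06124282,  0.04561324, -0.04108189, -0.08222318,
       -0.0523898 ]), 'joint_efforts': array([-1.97038285e-04, -5.69391811e+01, -5.00559211e+01, -1.25737238e-04,
        1.47649425e-02,  9.98107538e-06]), 'tool_pos': array([ 179.3557239 , -571.97691262,  230.21956303]), 'tcp_rot': array([-94.63857695,  89.89128324, 102.76668336]), 'ft_force': array([0.11854409, 0.23042294, 0.13685512]), 'wrist_torque': array([-0.02647403,  0.0164181 , -0.03455857]), 'finger_gap': 85.45465109651076}
side [[501.26243565065545, 0.0, 315.10404742901346], [0.0, 501.26243565065545, 191.80185318164592], [0.0, 0.0, 1.0]] [-12.63296872 706.55297708 962.47268897] [-137.6144984    -0.22715546 -138.40151174] None
top [[445.1053617697062, 0.0, 310.1762374939635], [0.0, 445.1053617697062, 209.8452463039718], [0.0, 0.0, 1.0]] [ 392.55496381   81.49850115 1324.97141174] [-1.72988976e+02 -5.22738652e-02 -9.12267311e+01] None
wrist [[342.8206206138581, 0.0, 315.8055718797525], [0.0, 342.8206206138581, 202.49546445273015], [0.0, 0.0, 1.0]] None None [[ 8.80433228e-04 -2.95609792e-01  9.55308367e-01 -1.42333746e+02]
 [ 9.99999607e-01  1.64318651e-04 -8.70775039e-04  4.38685741e-01]
 [ 1.00434646e-04  9.55308758e-01  2.95609821e-01 -7.69122696e+01]
 [ 0.00000000e+00  0.00000000e+00  0.00000000e+00  1.00000000e+00]]
```

View pics/top0.png

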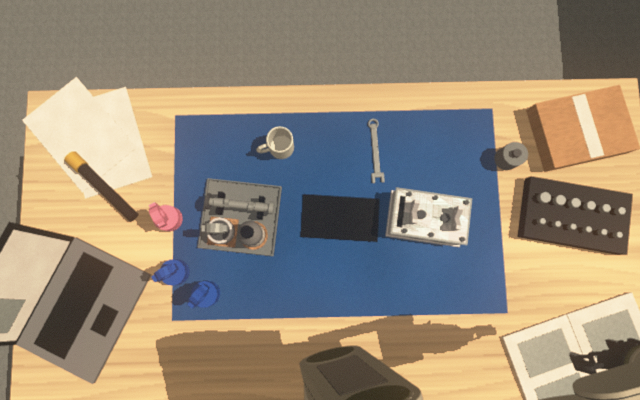

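View pics/side0.png

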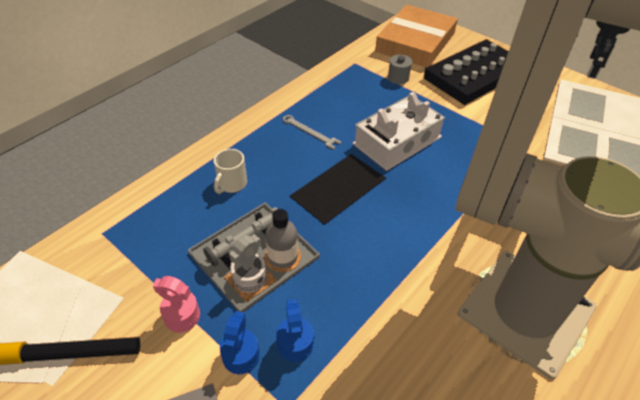

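View pics/wrist0.png

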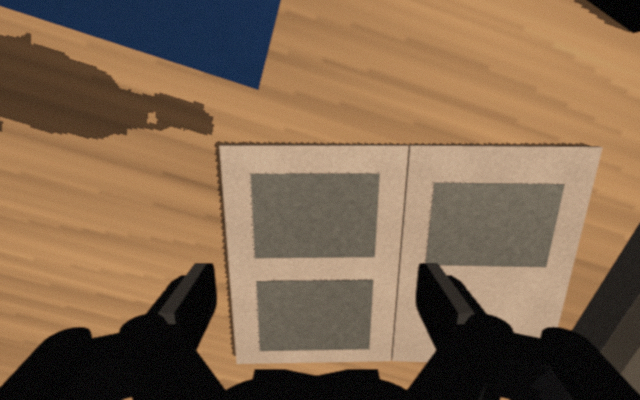

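```bash
cat > h.py <<'E'
import numpy as np, cv2, pickle
from scipy.spatial.transform import Rotation as Ro
from bench import sensors, snapshot, r
def R(rpy): return Ro.from_euler('xyz',rpy,degrees=True).as_matrix()
def cam(d,s=None):
    if d.get("mount") is not None:
        T=np.eye(4); T[:3,:3]=R(s["tcp_rot"]); T[:3,3]=s["tool_pos"]; M=T@np.array(d["mount"]); return M[:3,:3],M[:3,3]
    return R(d["orientation"]),np.array(d["eye"])
def plane(d,uv,z,s=None):
    Rm,e=cam(d,s); K=np.array(d["camera_matrix"]); uv=np.atleast_2d(uv).astype(float)
    ray=(np.c_[uv,np.ones(len(uv))]@np.linalg.inv(K).T)@Rm.T
    return e+ray*((z-e[2])/ray[:,2])[:,None]
def cloud(d,s=None):
    Rm,e=cam(d,s); K=np.array(d["camera_matrix"]); z=np.array(d["z_map"])
    v,u=np.mgrid[:400,:640]; p=np.stack([(u-K[0,2])/K[0,0]*z,(v-K[1,2])/K[1,1]*z,z],-1)
    w=p@Rm.T+e; w[z==0]=np.nan; return w
def crop(d,x0,y0,x1,y1,f,name):
    c=d["image"][y0:y1,x0:x1,::-1]; cv2.imwrite(f"pics/{name}.png",cv2.resize(c,None,fx=f,fy=f,interpolation=cv2.INTER_CUBIC))
def proj(d,P,s=None):
    Rm,e=cam(d,s); K=np.array(d["camera_matrix"]); q=(np.atleast_2d(P)-e)@Rm@K.T; return q[:,:2]/q[:,2:]
E
python3 - <<'E'
from h import *
d=pickle.load(open("top0.pkl","rb")); w=cloud(d)
crop(d,190,170,350,290,5,"c_tray"); crop(d,300,170,480,260,4,"c_head")
for uv in [(219,230),(250,232),(240,206),(340,217),(430,216),(350,150),(280,280)]: print(uv,w[uv[1],uv[0]].round(1))
d=pickle.load(open("side0.pkl","rb")); crop(d,180,190,340,310,5,"s_tray"); w=cloud(d)
for uv in [(280,216),(245,240),(335,190),(310,130)]: print(uv,w[uv[1],uv[0]].round(1))
E
```

```text
(219, 230) [489.8 323.  133.1]
(250, 232) [480.9 236.7 157.2]
(240, 206) [564.6 279.1  51.7]
(340, 217) [532.1 -12.1  -1.4]
(430, 216) [ 521.9 -262.1   71.2]
(350, 150) [737.2 -48.8  -1.9]
(280, 280) [349.5 169.9   1.8]
(280, 216) [480.5 256.1 159.8]
(245, 240) [500.5 338.8 141.7]
(335, 190) [530.3  11.5   5.2]
(310, 130) [ 735.1 -119.1    8.2]
```

View pics/c_tray.png

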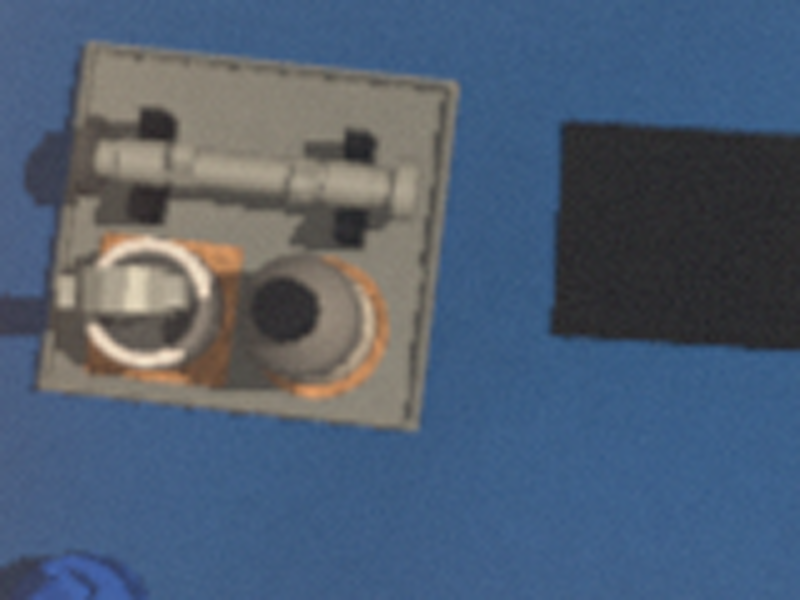

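View pics/c_head.png

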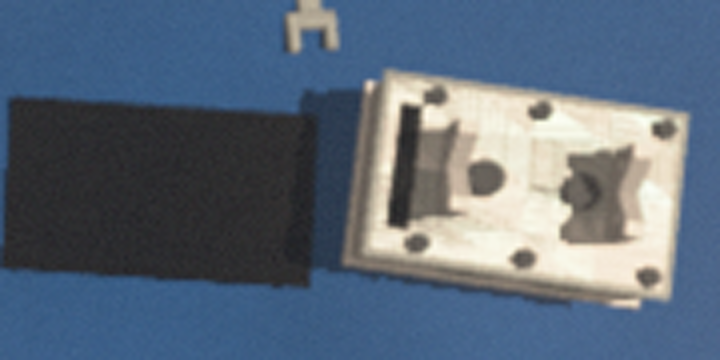

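View pics/s_tray.png

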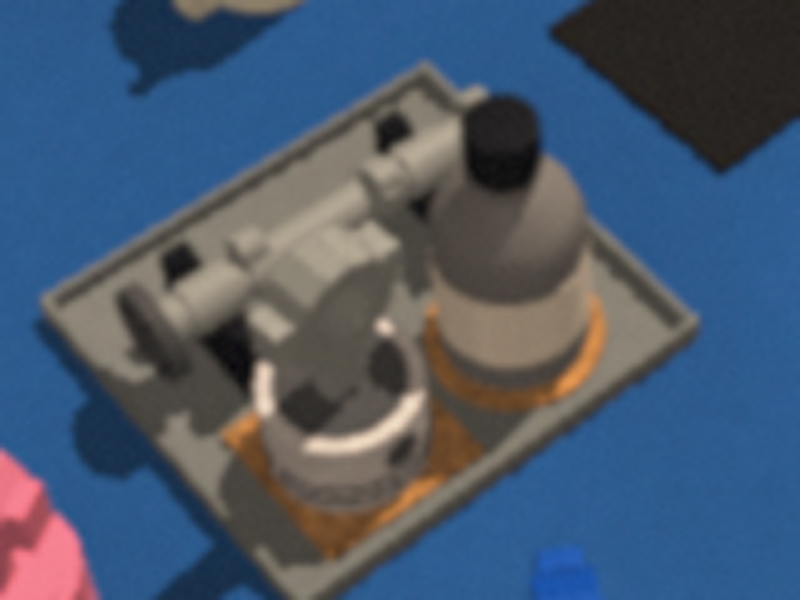

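Run:
```python
from h import *
d=pickle.load(open("top0.pkl","rb"))
def rect(pts):
    (c,sz,a)=cv2.minAreaRect(np.float32(pts[:,:2])); b=cv2.boxPoints((c,sz,a)); return np.round(c,1),np.round(sz,1),round(a,2),b.round(1).tolist()
im=d["image"]; hsv=cv2.cvtColor(im,cv2.COLOR_RGB2HSV)
def con(m): 
    cs,_=cv2.findContours(m,cv2.RETR_EXTERNAL,cv2.CHAIN_APPROX_NONE); return max(cs,key=cv2.contourArea)[:,0,:]
def sub(x0,y0,x1,y1,m):
    o=np.zeros((400,640),np.uint8); o[y0:y1,x0:x1]=m[y0:y1,x0:x1].astype(np.uint8)*255; return cv2.morphologyEx(o,cv2.MORPH_OPEN,np.ones((3,3)))
notblue=~((hsv[...,0]>95)&(hsv[...,0]<125)&(hsv[...,1]>110))
c=con(sub(190,172,290,262,notblue)); print("tray",rect(plane(d,c,14)))
dark=(hsv[...,2]<70)&(hsv[...,1]<110)
c=con(sub(295,188,378,248,dark)); print("mat",rect(plane(d,c,4)))
bright=(hsv[...,2]>110)&(hsv[...,1]<80)
c=con(sub(380,180,480,252,bright)); print("head",rect(plane(d,c,72)))
c=con(sub(236,220,256,242,dark&(hsv[...,2]<60))); print("cap px",cv2.minEnclosingCircle(c),plane(d,[cv2.minEnclosingCircle(c)[0]],157))
```

```text
tray (array([538.9, 301.4]), array([271.1, 228.1]), 87.33, [[418.70001220703125, 171.39999389648438], [646.5, 160.6999969482422], [659.0999755859375, 431.5], [431.29998779296875, 442.1000061035156]])
mat (array([530. ,  -9.6]), array([228.2, 129.2]), 85.89, [[457.3999938964844, -118.80000305175781], [586.2000122070312, -128.10000610351562], [602.5999755859375, 99.5999984741211], [473.79998779296875, 108.80000305175781]])
head (array([ 518.7, -263.7]), array([222.4, 146.3]), 80.32, [[427.8999938964844, -361.0], [572.0999755859375, -385.6000061035156], [609.5, -166.39999389648438], [465.29998779296875, -141.8000030517578]])
cap px ((246.28048706054688, 231.40243530273438), 6.281833171844482) [[482.65033019 246.44750579 157.        ]]
```

```bash
cat >> h.py <<'E'
def down(a): # tool x down, y at world angle a
    c,s_=np.cos(np.radians(a)),np.sin(np.radians(a)); return np.array([[0,c,s_],[0,s_,-c],[-1,0,0.]])
def ang(s): m=R(s["tcp_rot"]); return np.degrees(np.arctan2(m[1,1],m[0,1])), m
def plan(p,a,N,s=None,p0=None,R0=None):
    s=s or sensors.sense(); R0=R(s["tcp_rot"]) if R0 is None else R0; p0=np.array(s["tool_pos"]) if p0 is None else p0
    D=R0.T@down(a); rv=Ro.from_matrix(D).as_rotvec()/N; S=np.zeros((3,3)); d=Ro.from_rotvec(rv).as_matrix(); M=np.eye(3)
    for k in range(N): S+=M; M=M@d
    t=np.linalg.solve(S,R0.T@(np.array(p)-p0)); print("N",N,"row cm/deg",(t/10).round(3).tolist(),np.degrees(rv).round(3).tolist(),"mm/row",np.linalg.norm(t).round(1))
def st():
    s=sensors.sense(); print("t",round(s["time"],2),"p",s["tool_pos"].round(1),"a",round(ang(s)[0],2),"xaxis",ang(s)[1][:,0].round(4),"j",s["joint_pos"].round(1),"F",s["ft_force"].round(1),"gap",round(s["finger_gap"],1)); return s
E
python3 - <<'E'
from h import *
st()
d=pickle.load(open("top0.pkl","rb"))
uv=np.array([(90,42),(458,84),(418,430),(38,390)])/5.+[190,170]
P=plane(d,uv,14)[:,:2]; print(P.round(1),P.mean(0)); print([np.linalg.norm(P[i]-P[(i+1)%4]).round(1) for i in range(4)])
print(np.degrees(np.arctan2(*(P[0]-P[3])[::-1])),np.degrees(np.arctan2(*(P[1]-P[2])[::-1])),np.degrees(np.arctan2(*(P[0]-P[1])[::-1]))-90)
for a in (-90,-180,0): plan((520,-120,330),a,18)
E
```

```text
t 0.15 p [ 179.4 -572.1  230.5] a -72.59 xaxis [-3.0e-04  1.4e-03 -1.0e+00] j [-77.5   7.5  85.3   0.   87.3  -4.9] F [ 0.5 -0.8 -0. ] gap 85.3
[[655.  380.6]
 [624.9 160.7]
 [419.8 186.9]
 [447.9 409.7]] [536.89581773 284.46179345]
[np.float64(221.9), np.float64(206.7), np.float64(224.6), np.float64(209.1)]
-8.011438838645859 -7.286975954666103 -7.813425708039873
N 18 row cm/deg [-0.551, -2.186, -2.278] [0.967, 0.0, 0.005] mm/row 32.0
N 18 row cm/deg [-0.55, -3.648, -0.234] [5.967, 0.004, 0.004] mm/row 37.0
N 18 row cm/deg [-0.552, -0.078, -3.364] [-4.033, -0.003, 0.004] mm/row 34.1
```

Run:
```python
from h import *
plan((520,-200,330),-8,16)
```

```text
N 16 row cm/deg [-0.621, 0.008, -3.326] [-4.037, -0.003, 0.004] mm/row 33.8
```

Call:
drive_tool(moves=[-0.62,0,-3.33,-4.04,0,0,-0.62,0,-3.33,-4.04,0,0,-0.62,0,-3.33,-4.04,0,0,-0.62,0,-3.33,-4.04,0,0,-0.62,0,-3.33,-4.04,0,0,-0.62,0,-3.33,-4.04,0,0,-0.62,0,-3.33,-4.04,0,0,-0.62,0,-3.33,-4.04,0,0,-0.62,0,-3.33,-4.04,0,0,-0.62,0,-3.33,-4.04,0,0,-0.62,0,-3.33,-4.04,0,0,-0.62,0,-3.33,-4.04,0,0,-0.62,0,-3.33,-4.04,0,0,-0.62,0,-3.33,-4.04,0,0,-0.62,0,-3.33,-4.04,0,0,-0.62,0,-3.33,-4.04,0,0,0,0,0,0,0,0,0,0,0,0,0,0,0,0,0,0,0,0])

```text
time: 1.73
tool_pos: [519.3, -199.1, 330.1]
tcp_rot: [-58.7, 90.0, -156.6]
ft_force: [-0.1, 0.3, -0.2]
finger_gap: 85.3
```

Run:
```python
from h import *
s=st(); d=snapshot("wrist"); cv2.imwrite("pics/w1.png",d["image"][:,:,::-1]); pickle.dump((d,s),open("w1.pkl","wb"))
plan((530,290,350),-8,19)
```

```text
t 1.73 p [ 519.3 -199.1  330.1] a -7.97 xaxis [-6.e-04 -3.e-04 -1.e+00] j [-26.2  -0.4  83.3  -0.   97.2 -18.3] F [-0.1  0.3 -0.2] gap 85.3
N 19 row cm/deg [-0.106, -0.302, -2.56] [-0.002, 0.001, 0.002] mm/row 25.8
```

View pics/w1.png

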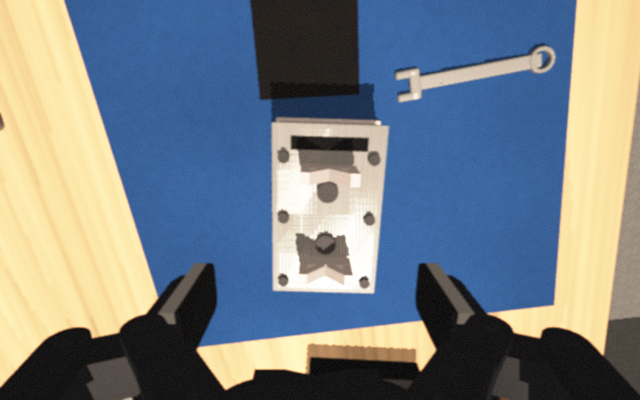

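Run:
```python
from h import *
d,s=pickle.load(open("w1.pkl","rb")); crop(d,255,105,405,305,3,"w1c")
w=cloud(d,s); 
for uv in [(300,200),(350,200),(360,250),(300,160),(330,270),(200,200),(310,60)]: print(uv,w[uv[1],uv[0]].round(1))
P=plane(d,[(278,123),(387,125),(375,292),(273,290)],72,s)[:,:2]; print(P.round(1)); print([np.linalg.norm(P[i]-P[(i+1)%4]).round(1) for i in range(4)])
for i,j in((0,3),(1,2)): v=P[i]-P[j]; print(np.degrees(np.arctan2(v[1],v[0]))-90)
m=(d["image"].max(2)<60).astype(np.uint8); m[:130]=0;m[155:]=0;m[:,:285]=0;m[:,372:]=0
c=cv2.findContours(m,0,1)[0]; c=max(c,key=cv2.contourArea)[:,0]
q=plane(d,c,72,s)[:,:2]; rr=cv2.minAreaRect(np.float32(q)); print("slot",rr)
# high points: support tops
hi=(w[...,2]>105)&(w[...,2]<130); hi[:,:262]=0; hi[:,395:]=0; hi[:110]=0;hi[300:]=0
q=w[hi]; print(len(q))
for lo,h in((-240,-180),(-350,-280)):
    k=q[(q[:,1]>lo)&(q[:,1]<h)]; print(len(k),k.min(0),k.max(0),np.median(k,0))
```

```text
(300, 200) [ 495.  -241.    71.5]
(350, 200) [ 555.4 -249.3   71.9]
(360, 250) [ 560.8 -317.4   71.8]
(300, 160) [ 502.5 -192.3   71.7]
(330, 270) [ 520.2 -323.5  103.2]
(200, 200) [ 346.4 -241.6    1.1]
(310, 60) [529.6 -79.1   2.6]
[[ 484.2 -146.7]
 [ 607.1 -166.2]
 [ 574.3 -380.8]
 [ 440.6 -359.2]]
[np.float64(124.5), np.float64(217.1), np.float64(135.5), np.float64(216.9)]
-11.590416085534358
-8.67622696951922
slot ((538.9627685546875, -178.06546020507812), (14.428935050964355, 86.32673645019531), 80.58284759521484)
1241
656 [ 500.97877868 -220.30092506  105.01439835] [ 565.57101155 -196.64150979  120.65586134] [ 542.00602717 -207.88504382  115.81468747]
585 [ 481.34803946 -339.40295831  105.02366615] [ 545.74727627 -314.66884066  120.72264573] [ 522.32878058 -325.11870498  114.35741795]
```

View pics/w1c.png

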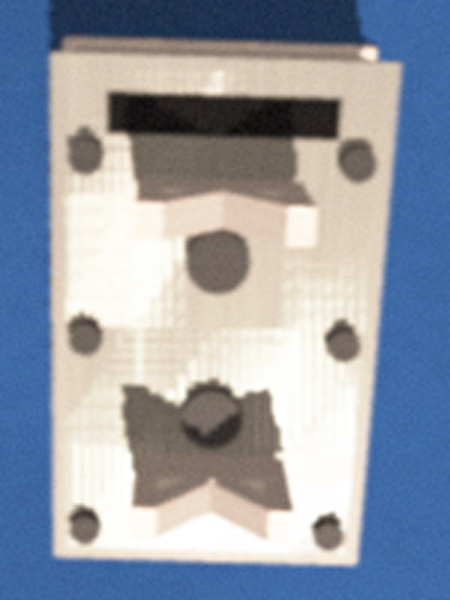

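Call:
drive_tool(moves=[-0.11,-0.3,-2.56,0,0,0,-0.11,-0.3,-2.56,0,0,0,-0.11,-0.3,-2.56,0,0,0,-0.11,-0.3,-2.56,0,0,0,-0.11,-0.3,-2.56,0,0,0,-0.11,-0.3,-2.56,0,0,0,-0.11,-0.3,-2.56,0,0,0,-0.11,-0.3,-2.56,0,0,0,-0.11,-0.3,-2.56,0,0,0,-0.11,-0.3,-2.56,0,0,0,-0.11,-0.3,-2.56,0,0,0,-0.11,-0.3,-2.56,0,0,0,-0.11,-0.3,-2.56,0,0,0,-0.11,-0.3,-2.56,0,0,0,-0.11,-0.3,-2.56,0,0,0,-0.11,-0.3,-2.56,0,0,0,-0.11,-0.3,-2.56,0,0,0,-0.11,-0.3,-2.56,0,0,0,-0.11,-0.3,-2.56,0,0,0,0,0,0,0,0,0])

```text
time: 3.45
tool_pos: [530.3, 293.2, 350.2]
tcp_rot: [-109.5, 89.9, 152.5]
ft_force: [0.7, 0.1, -0.5]
finger_gap: 85.4
```

Run:
```python
from h import *
s=st(); d=snapshot("wrist"); cv2.imwrite("pics/w2.png",d["image"][:,:,::-1]); pickle.dump((d,s),open("w2.pkl","wb"))
```

```text
t 3.45 p [530.3 293.2 350.2] a -7.91 xaxis [-1.7e-03  9.0e-04 -1.0e+00] j [24.   7.5 73.   0.1 99.6 32. ] F [ 0.7  0.1 -0.5] gap 85.4
```

View pics/w2.png

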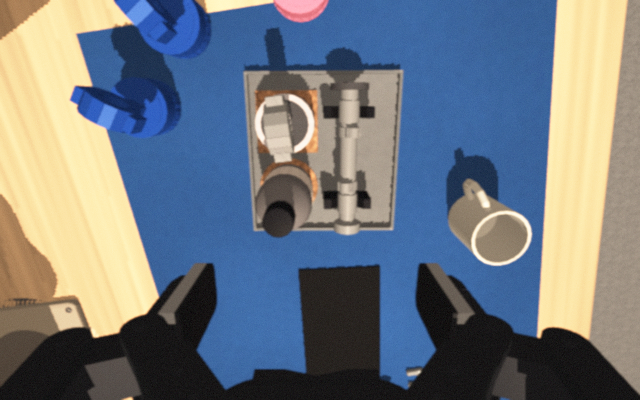

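Run:
```python
from h import *
st()
d=snapshot("wrist"); s=sensors.sense(); pickle.dump((d,s),open("w3.pkl","wb")); crop(d,235,55,415,245,3.1,"w3c"); st()
w=cloud(d,s)
for uv in [(280,225),(278,110),(348,150),(330,215),(303,125),(385,130),(420,150),(340,320)]: print(uv,w[uv[1],uv[0]].round(1))
```

```text
t 3.5 p [530.5 291.3 350.2] a -7.94 xaxis [-1.5e-03 -5.0e-04 -1.0e+00] j [23.9  7.4 73.   0.  99.6 31.9] F [-0.2 -0.2 -0.2] gap 85.0
t 3.55 p [530.7 290.1 350.4] a -7.99 xaxis [-0.0013 -0.001  -1.    ] j [23.8  7.4 73.1 -0.  99.6 31.8] F [ 0.4 -0.2 -0.8] gap 85.2
(280, 225) [487.5 243.3 157.9]
(278, 110) [503.2 357.4 139. ]
(348, 150) [573.7 294.7  55.1]
(330, 215) [539.4 192.7   3.7]
(303, 125) [521.7 333.6  57.3]
(385, 130) [631.8 307.    3.5]
(420, 150) [679.4 271.8   1.5]
(340, 320) [532.4   7.1   4.9]
```

View pics/w3c.png

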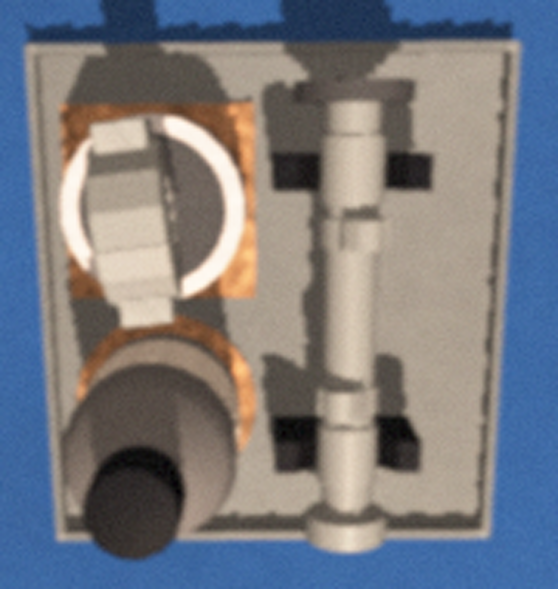

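Run:
```python
from h import *
s=st(); d=snapshot("wrist"); pickle.dump((d,s),open("w4.pkl","wb"))
w=cloud(d,s)
reg=np.zeros((400,640),bool); reg[55:245,235:415]=1
# cap top: dark mask
hsv=cv2.cvtColor(d["image"],cv2.COLOR_RGB2HSV)
cap=reg&(w[...,2]>148); q=w[cap]; print("cap n",cap.sum(),q.min(0).round(1),q.max(0).round(1)); (c,rad)=cv2.minEnclosingCircle(np.float32(q[:,:2])); print("cap",c,rad)
ring=reg&(w[...,2]>115)&(w[...,2]<148)&(w[...,1]>300); q=w[ring]; print("ring",ring.sum(),q.min(0).round(1),q.max(0).round(1)); print(cv2.minAreaRect(np.float32(q[:,:2])))
t=q[q[:,2]>133]; print("ringtop",len(t),cv2.minAreaRect(np.float32(t[:,:2])),t[:,2].max())
skirt=reg&(w[...,2]>50)&(w[...,2]<66)&(w[...,1]>290)&(w[...,0]<550); q=w[skirt]; print("skirt",cv2.minEnclosingCircle(np.float32(q[:,:2])),q.min(0),q.max(0))
cm=reg&(w[...,2]>48)&(w[...,2]<75)&(w[...,0]>550)&(w[...,0]<630); q=w[cm]; mid=q[(q[:,1]>265)&(q[:,1]<315)]
print("cam",len(q),q.min(0).round(1),q.max(0).round(1),cv2.minAreaRect(np.float32(q[:,:2])),cv2.minAreaRect(np.float32(mid[:,:2])),mid[:,2].max())
sh=q; 
# tray rim
P=plane(d,np.array([(28,43),(520,43),(488,538),(58,538)])/3.1+[235,55],14,s)[:,:2]; print(P.round(1),P.mean(0)); print([np.linalg.norm(P[i]-P[(i+1)%4]).round(1) for i in range(4)])
v=P[0]+P[1]-P[2]-P[3]; print("yaw",np.degrees(np.arctan2(v[1],v[0]))-90); v=P[1]+P[2]-P[0]-P[3]; print(np.degrees(np.arctan2(v[1],v[0])))
```

```text
t 3.55 p [530.7 290.1 350.4] a -7.99 xaxis [-0.0013 -0.001  -1.    ] j [23.8  7.4 73.1 -0.  99.6 31.8] F [ 0.4 -0.2 -0.8] gap 85.2
cap n 826 [468.6 233.3 148.2] [501.3 266.6 159.8]
cap (484.92132568359375, 249.6688232421875) 16.968910217285156
ring 1560 [485.4 307.4 115.1] [510.2 375.5 145. ]
((497.8557434082031, 341.37774658203125), (67.9413833618164, 24.175601959228516), 88.95770263671875)
ringtop 1003 ((497.8783874511719, 341.5361633300781), (43.03631591796875, 24.138734817504883), 88.79981231689453) 145.01160979534717
skirt ((505.4972839355469, 343.42236328125), 44.67328643798828) [460.84810264 305.7831798   50.09237889] [549.97727944 377.98425935  59.12241481]
cam 3075 [550.1 184.8  48. ] [611.2 381.4  70.3] ((572.6223754882812, 282.792724609375), (194.26864624023438, 61.35115051269531), 82.69751739501953) ((573.7021484375, 289.7091064453125), (52.1297492980957, 23.455371856689453), 82.99957275390625) 63.7541031767953
[[454.1 412.1]
 [659.  383.2]
 [629.3 162.1]
 [423.7 190.8]] [541.50681555 287.05111281]
[np.float64(207.0), np.float64(223.1), np.float64(207.6), np.float64(223.3)]
yaw -7.7450253291255535
-7.9756211991481765
```

Run:
```python
from h import *
plan((484.9,249.7,190),-8,6)
plan((484.9,249.7,190),-8,1)
```

```text
N 6 row cm/deg [2.677, -0.663, 0.761] [-0.006, 0.012, 0.009] mm/row 28.6
N 1 row cm/deg [16.066, -3.969, 4.56] [-0.036, 0.07, 0.054] mm/row 171.7
```

Call:
drive_tool(moves=[2.68,-0.66,0.76,0,0,0,2.68,-0.66,0.76,0,0,0,2.68,-0.66,0.76,0,0,0,2.68,-0.66,0.76,0,0,0,2.68,-0.66,0.76,0,0,0,2.68,-0.66,0.76,0,0,0,0,0,0,0,0,0,0,0,0,0,0,0,0,0,0,0,0,0,0,0,0,0,0,0], hand=6.5)

```text
time: 4.43
tool_pos: [486.8, 251.4, 193.6]
tcp_rot: [119.8, 89.7, 21.8]
ft_force: [-0.4, -0.2, 0.2]
finger_gap: 65.3
```

Run:
```python
from h import *
s=st(); d=snapshot("wrist"); cv2.imwrite("pics/w5.png",d["image"][:,:,::-1]); pickle.dump((d,s),open("w5.pkl","wb"))
w=cloud(d,s); q=w[(w[...,2]>148)&(w[...,2]<165)&(abs(w[...,0]-485)<25)&(abs(w[...,1]-250)<25)]
if len(q): print(len(q),cv2.minEnclosingCircle(np.float32(q[:,:2])),q.max(0))
plan((484.9,249.7,125),-8,1)
```

```text
t 4.43 p [486.8 251.4 193.6] a -8.0 xaxis [ 0.0043  0.0017 -1.    ] j [22.   0.3 96.7 -0.  82.7 30. ] F [-0.4 -0.2  0.2] gap 65.3
2724 ((485.07269287109375, 249.6684112548828), 17.032886505126953) [501.47859818 266.68053549 159.83203802]
N 1 row cm/deg [6.841, -0.176, 0.225] [0.021, -0.127, -0.221] mm/row 68.5
```

View pics/w5.png

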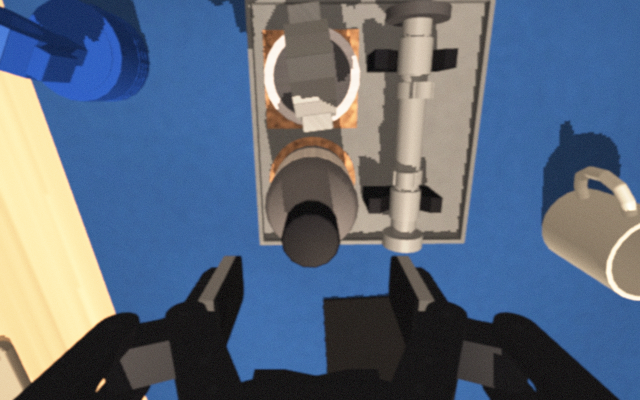

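Call:
drive_tool(moves=[1,0,0,0,0,0,1.2,0,0,0,0,0,1.2,0,0,0,0,0,1.2,0,0,0,0,0,1.2,0,0,0,0,0,0.7,0,0,0,0,0,0,0,0,0,0,0,0,0,0,0,0,0,0,0,0,0,0,0,0,0,0,0,0,0])

```text
time: 5.32
tool_pos: [485.4, 251.3, 126.6]
tcp_rot: [119.9, 89.9, 21.9]
ft_force: [0.0, -0.2, 0.2]
finger_gap: 64.9
```

Run:
```python
from h import *
s=st(); plan((484.9,249.7,125),-8,1)
```

```text
t 5.32 p [485.4 251.3 126.6] a -7.95 xaxis [ 1.5e-03  6.0e-04 -1.0e+00] j [ 22.    3.4 100.7  -0.   75.7  29.9] F [ 0.  -0.2  0.2] gap 64.9
N 1 row cm/deg [0.155, -0.025, 0.164] [0.048, -0.046, -0.079] mm/row 2.3
```

Centre the remaining 1.6 mm while closing gently.

Call:
drive_tool(moves=[0.1,0,0.16,0,0,0,0,0,0,0,0,0,0,0,0,0,0,0,0,0,0,0,0,0,0,0,0,0,0,0,0,0,0,0,0,0,0,0,0,0,0,0,0,0,0,0,0,0], hand=2.5, grip_force=45)

```text
time: 5.98
tool_pos: [484.7, 249.6, 125.1]
tcp_rot: [129.5, 90.0, 31.5]
ft_force: [-2.8, -0.7, 5.7]
finger_gap: 32.8
```

Run:
```python
from h import *
s=st()
```

```text
t 5.98 p [484.7 249.6 125.1] a -7.95 xaxis [ 5.e-04  3.e-04 -1.e+00] j [ 21.9   3.4 101.    0.   75.6  29.8] F [-2.8 -0.7  5.7] gap 32.8
```

Run:
```python
from h import *
s=sensors.sense(); plan((526.3,-61.5,185),-4,16,p0=np.array([484.7,249.6,185.]),R0=down(-7.95))
```

```text
N 16 row cm/deg [0.0, 0.465, 1.906] [-0.247, 0.0, 0.0] mm/row 19.6
```

Call:
drive_tool(moves=[-0.3,0,0,0,0,0,-0.5,0,0,0,0,0,-1,0,0,0,0,0,-1.2,0,0,0,0,0,-1.2,0,0,0,0,0,-1,0,0,0,0,0,-0.6,0,0,0,0,0,-0.2,0,0,0,0,0,0,0,0,0,0,0])

```text
time: 6.73
tool_pos: [485.0, 249.6, 185.6]
tcp_rot: [118.9, 89.9, 20.9]
ft_force: [0.9, 0.1, -2.7]
finger_gap: 33.1
```

Run:
```python
from h import *
s=st(); d=snapshot("wrist"); cv2.imwrite("pics/w6.png",d["image"][:,:,::-1])
d=snapshot("side"); crop(d,180,130,400,310,3.5,"s6")
```

```text
t 6.73 p [485.  249.6 185.6] a -7.95 xaxis [ 1.5e-03  6.0e-04 -1.0e+00] j [21.8  0.4 97.4 -0.  82.  29.8] F [ 0.9  0.1 -2.7] gap 33.1
```

View pics/s6.png

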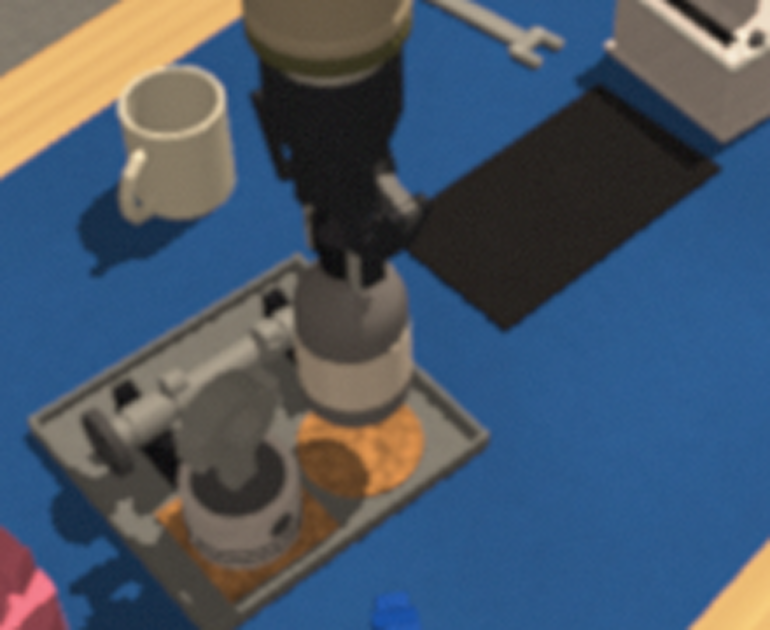

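Call:
drive_tool(moves=[0,0.19,0.76,-0.2,0,0,0,0.37,1.52,-0.2,0,0,0,0.47,1.91,-0.25,0,0,0,0.47,1.91,-0.25,0,0,0,0.47,1.91,-0.25,0,0,0,0.47,1.91,-0.25,0,0,0,0.47,1.91,-0.25,0,0,0,0.47,1.91,-0.25,0,0,0,0.46,1.91,-0.25,0,0,0,0.46,1.91,-0.25,0,0,0,0.46,1.91,-0.25,0,0,0,0.46,1.91,-0.25,0,0,0,0.46,1.91,-0.25,0,0,0,0.46,1.91,-0.25,0,0,0,0.46,1.91,-0.25,0,0,0,0.37,1.52,-0.25,0,0,0,0.28,1.14,-0.2,0,0,0,0.19,0.76,-0.1,0,0,0,0,0,0,0,0,0,0,0,0,0,0])

```text
time: 8.5
tool_pos: [526.5, -61.8, 184.3]
tcp_rot: [-126.8, 90.0, 139.4]
ft_force: [0.2, -0.7, -2.7]
finger_gap: 32.8
```

Run:
```python
from h import *
s=st(); plan((526.3,-61.5,121.2),-4,1)
```

```text
t 8.5 p [526.5 -61.8 184.3] a -3.8 xaxis [-6.e-04  5.e-04 -1.e+00] j [-12.3  -1.8  99.8   0.   82.   -8.5] F [ 0.2 -0.7 -2.7] gap 32.8
N 1 row cm/deg [6.31, -0.022, -0.028] [0.204, -0.026, 0.034] mm/row 63.1
```

Call:
drive_tool(moves=[0.6,0,0,0,0,0,1.2,0,0,0,0,0,1.2,0,0,0,0,0,1.2,0,0,0,0,0,0.8,0,0,0,0,0,0.5,0,0,0,0,0,0.3,0,0,0,0,0,0.2,0,0,0,0,0,0,0,0,0,0,0,0,0,0,0,0,0,0,0,0,0,0,0])

```text
time: 9.42
tool_pos: [527.2, -62.0, 125.3]
tcp_rot: [82.0, 89.9, -11.8]
ft_force: [0.5, -0.2, -2.2]
finger_gap: 32.6
```

Run:
```python
from h import *
s=st()
d=snapshot("side"); crop(d,260,100,420,240,4.2,"s7")
```

```text
t 9.42 p [527.2 -62.  125.3] a -3.76 xaxis [ 1.1e-03 -2.0e-04 -1.0e+00] j [-12.2   1.1 103.3   0.   75.6  -8.5] F [ 0.5 -0.2 -2.2] gap 32.6
```

View pics/s7.png

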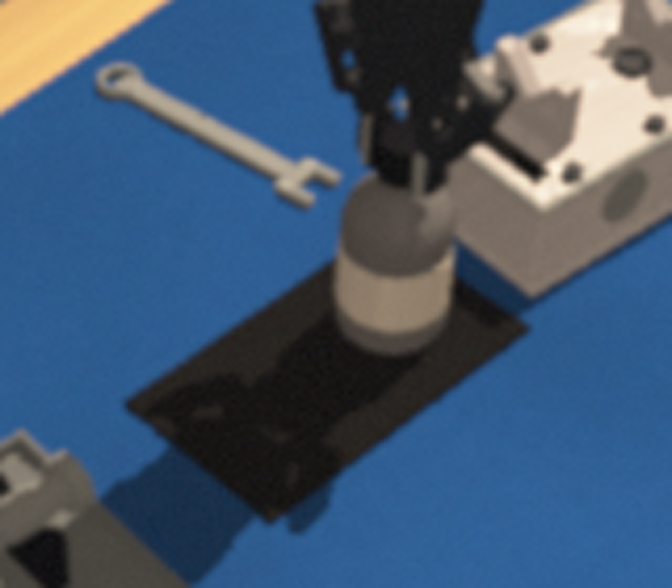

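Inside the mat; about 4 mm to go.

Call:
drive_tool(moves=[0.1,0,0,0,0,0,0.1,0,0,0,0,0,0.1,0,0,0,0,0,0.05,0,0,0,0,0,0,0,0,0,0,0,0,0,0,0,0,0])

```text
time: 9.97
tool_pos: [526.8, -61.9, 121.2]
tcp_rot: [68.0, 90.0, -25.7]
ft_force: [0.2, -0.6, -2.0]
finger_gap: 33.0
```

Call:
drive_tool(moves=[0.1,0,0,0,0,0,0.05,0,0,0,0,0,0,0,0,0,0,0,0,0,0,0,0,0])

```text
time: 10.3
tool_pos: [527.1, -62.0, 121.2]
tcp_rot: [70.3, 89.9, -23.5]
ft_force: [-5.0, 0.3, 9.3]
finger_gap: 32.9
```

Call:
drive_tool(moves=[0,0,0,0,0,0,0,0,0,0,0,0,0,0,0,0,0,0,0,0,0,0,0,0], hand=6.5)

```text
time: 10.63
tool_pos: [526.8, -61.9, 119.6]
tcp_rot: [90.9, 90.0, -2.8]
ft_force: [1.1, 0.3, 0.6]
finger_gap: 64.7
```

Call:
drive_tool(moves=[-0.5,0,0,0,0,0,-1,0,0,0,0,0,-1.5,0,0,0,0,0,-1.5,0,0,0,0,0,-1.5,0,0,0,0,0,-1.5,0,0,0,0,0])

```text
time: 11.13
tool_pos: [527.0, -61.9, 196.4]
tcp_rot: [82.7, 89.9, -11.0]
ft_force: [-0.3, -0.2, 0.2]
finger_gap: 65.3
```

Run:
```python
from h import *
s=st()
d=snapshot("side"); crop(d,260,100,420,240,4.2,"s8")
print("approach piston"); plan((497.9,341.4,195),-1.0,20,p0=np.array([527,-62,195.]),R0=down(-3.8))
```

```text
t 11.13 p [527.  -61.9 196.4] a -3.75 xaxis [ 9.e-04 -2.e-04 -1.e+00] j [-12.2  -2.3  99.    0.   83.3  -8.5] F [-0.3 -0.2  0.2] gap 65.3
approach piston
N 20 row cm/deg [0.0, -0.232, -2.009] [-0.14, 0.0, 0.0] mm/row 20.2
```

View pics/s8.png

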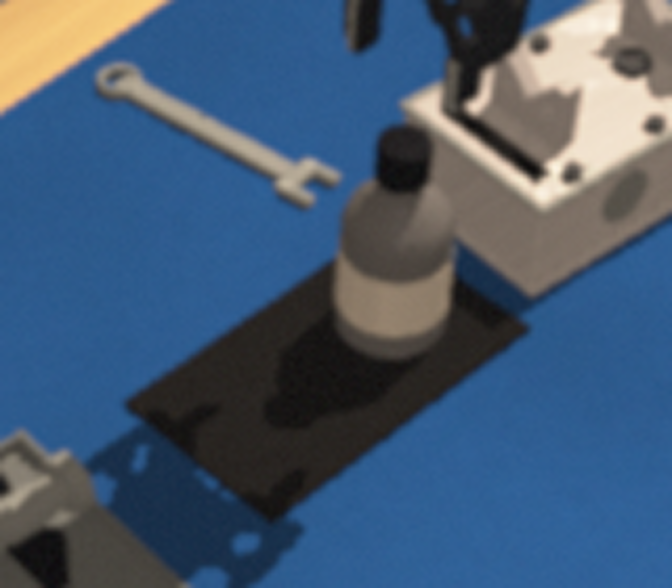

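Call:
drive_tool(moves=[0,-0.33,-2.87,-0.2,0,0,0,-0.33,-2.87,-0.2,0,0,0,-0.33,-2.87,-0.2,0,0,0,-0.33,-2.87,-0.2,0,0,0,-0.33,-2.87,-0.2,0,0,0,-0.33,-2.87,-0.2,0,0,0,-0.33,-2.87,-0.2,0,0,0,-0.33,-2.87,-0.2,0,0,0,-0.33,-2.87,-0.2,0,0,0,-0.33,-2.87,-0.2,0,0,0,-0.33,-2.87,-0.2,0,0,0,-0.33,-2.87,-0.2,0,0,0,-0.33,-2.87,-0.2,0,0,0,-0.33,-2.87,-0.2,0,0,0,0,0,0,0,0,0,0,0,0,0,0,0,0,0,0,0,0])

```text
time: 12.6
tool_pos: [497.8, 341.2, 194.6]
tcp_rot: [-1.2, 90.0, -92.1]
ft_force: [0.0, -0.4, -0.0]
finger_gap: 65.1
```

Run:
```python
from h import *
s=st(); d=snapshot("wrist"); cv2.imwrite("pics/w7.png",d["image"][:,:,::-1]); pickle.dump((d,s),open("w7.pkl","wb"))
w=cloud(d,s); q=w[(w[...,2]>115)&(w[...,2]<150)&(abs(w[...,0]-498)<35)&(abs(w[...,1]-341)<45)]
t=q[q[:,2]>133]
print(cv2.minAreaRect(np.float32(q[:,:2])),cv2.minAreaRect(np.float32(t[:,:2])),q[:,2].max())
plan((497.9,341.4,114),-1,1)
```

```text
t 12.6 p [497.8 341.2 194.6] a -0.92 xaxis [-0.e+00 -5.e-04 -1.e+00] j [29.6  9.1 87.3 -0.  83.6 30.5] F [ 0.  -0.4 -0. ] gap 65.1
((497.9962158203125, 341.6527404785156), (67.9140625, 24.034088134765625), 89.23225402832031) ((498.0016174316406, 341.9426574707031), (42.409366607666016, 24.010597229003906), 89.27599334716797) 145.0015251467045
N 1 row cm/deg [8.062, -0.007, -0.068] [0.02, 0.025, -0.002] mm/row 80.6
```

View pics/w7.png

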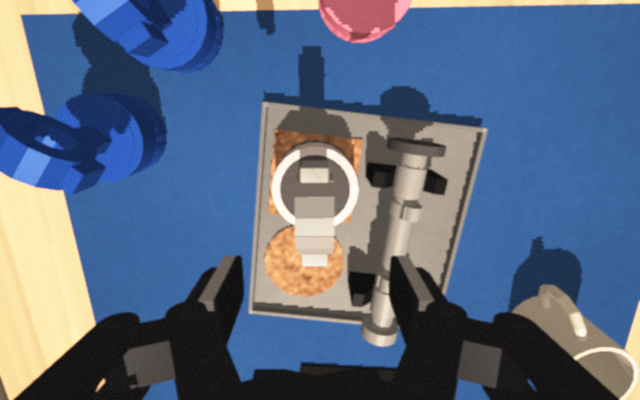

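Call:
drive_tool(moves=[0.8,0,0,0,0,0,1.5,0,0,0,0,0,1.5,0,0,0,0,0,1.5,0,0,0,0,0,1.2,0,-0.04,0,0,0,0.9,0,0,0,0,0,0.6,0,0,0,0,0,0,0,0,0,0,0,0,0,0,0,0,0,0,0,0,0,0,0])

```text
time: 13.48
tool_pos: [498.4, 342.2, 115.6]
tcp_rot: [120.9, 89.9, 29.9]
ft_force: [0.7, -0.5, 0.0]
finger_gap: 64.7
```

Call:
drive_tool(moves=[0,0,0,0,0,0,0,0,0,0,0,0,0,0,0,0,0,0,0,0,0,0,0,0,0,0,0,0,0,0,0,0,0,0,0,0,0,0,0,0,0,0,0,0,0,0,0,0,0,0,0,0,0,0,0,0,0,0,0,0], hand=1.5, grip_force=60)

```text
time: 14.32
tool_pos: [497.8, 342.2, 115.3]
tcp_rot: [147.7, 90.0, 56.8]
ft_force: [-2.6, -1.5, 6.5]
finger_gap: 23.1
```

Run:
```python
from h import *
s=st(); plan((533.7,42.3,180),-4,16,p0=np.r_[s["tool_pos"][:2],180])
```

```text
t 14.32 p [497.8 342.2 115.3] a -0.94 xaxis [ 3.e-04  5.e-04 -1.e+00] j [29.6 12.7 91.8  0.  75.5 30.6] F [-2.6 -1.5  6.5] gap 23.1
N 16 row cm/deg [-0.0, 0.302, 1.864] [0.191, -0.002, -0.001] mm/row 18.9
```

Call:
drive_tool(moves=[-0.3,0,0,0,0,0,-0.6,0,0,0,0,0,-1,0,0,0,0,0,-1.3,0,0,0,0,0,-1.3,0,0,0,0,0,-1,0,0,0,0,0,-0.7,0,0,0,0,0,-0.3,0,0,0,0,0,0,0,0,0,0,0])

```text
time: 15.07
tool_pos: [498.4, 342.2, 181.1]
tcp_rot: [120.6, 89.9, 29.7]
ft_force: [1.4, 0.5, -5.5]
finger_gap: 22.9
```

Run:
```python
from h import *
s=st()
d=snapshot("side"); crop(d,180,130,400,310,3.5,"s9")
d=snapshot("wrist"); cv2.imwrite("pics/w9.png",d["image"][:,:,::-1]); pickle.dump((d,s),open("w9.pkl","wb"))
```

```text
t 15.07 p [498.4 342.2 181.1] a -0.95 xaxis [ 0.0019  0.0011 -1.    ] j [29.6  9.6 88.2  0.  82.1 30.6] F [ 1.4  0.5 -5.5] gap 22.9
```

View pics/s9.png

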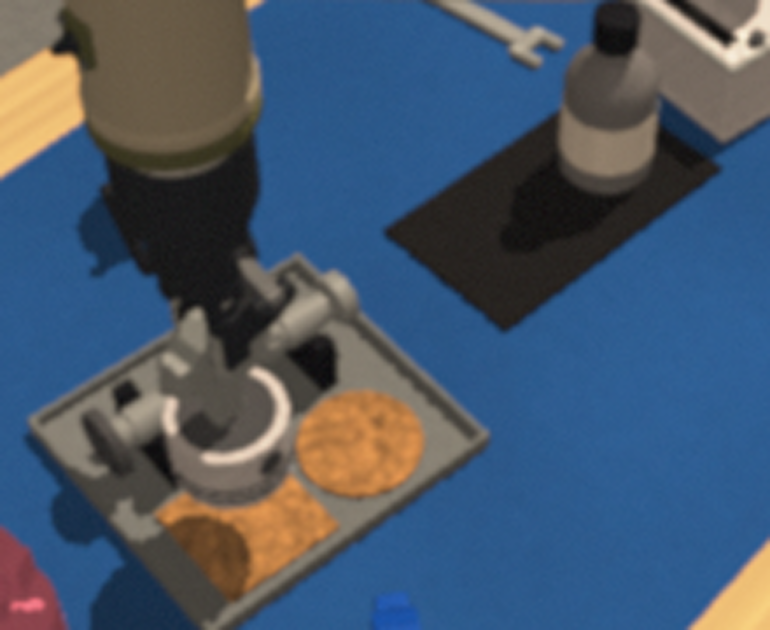

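Call:
drive_tool(moves=[0,0.1,0.75,0,0,0,0,0.2,1.5,0,0,0,0,0.25,1.87,0,0,0,0,0.25,1.87,0,0,0,0,0.25,1.87,0,0,0,0,0.25,1.87,0,0,0,0,0.25,1.87,0,0,0,0,0.25,1.87,0,0,0,0,0.25,1.87,0,0,0,0,0.25,1.87,0,0,0,0,0.25,1.87,0,0,0,0,0.25,1.87,0,0,0,0,0.25,1.87,0,0,0,0,0.25,1.87,0,0,0,0,0.25,1.87,0,0,0,0,0.2,1.5,0,0,0,0,0.16,1.1,0,0,0,0,0.1,0.75,0,0,0,0,0,0,0,0,0,0,0,0,0,0,0])

```text
time: 16.83
tool_pos: [532.7, 42.0, 179.4]
tcp_rot: [-135.0, 90.0, 134.0]
ft_force: [0.2, 0.5, -6.5]
finger_gap: 23.2
```

Run:
```python
from h import *
s=st(); plan((533.7,42.3,111.3),-0.95,1)
```

```text
t 16.83 p [532.7  42.  179.4] a -1.0 xaxis [-3.e-04  4.e-04 -1.e+00] j [-1.  -1.  99.5  0.  81.5 -0. ] F [ 0.2  0.5 -6.5] gap 23.2
N 1 row cm/deg [6.812, 0.101, -0.033] [-0.055, -0.02, 0.02] mm/row 68.1
```

Call:
drive_tool(moves=[0.6,0,0,0,0,0,1.2,0,0,0,0,0,1.2,0,0,0,0,0,1.2,0,0,0,0,0,1,0,0,0,0,0,0.6,0,0,0,0,0,0.4,0,0,0,0,0,0.2,0,0,0,0,0,0.1,0,0,0,0,0,0.1,0,0,0,0,0,0,0,0,0,0,0,0,0,0,0,0,0])

```text
time: 17.83
tool_pos: [533.3, 42.1, 114.2]
tcp_rot: [90.6, 89.9, -0.3]
ft_force: [0.8, 0.3, -5.6]
finger_gap: 23.4
```

Call:
drive_tool(moves=[0.1,0,0,0,0,0,0.1,0,0,0,0,0,0.05,0,0,0,0,0,0,0,0,0,0,0,0,0,0,0,0,0])

```text
time: 18.25
tool_pos: [533.0, 42.2, 111.3]
tcp_rot: [90.1, 90.0, -0.9]
ft_force: [-0.8, -0.1, -3.2]
finger_gap: 22.8
```

Call:
drive_tool(moves=[0.1,0,0,0,0,0,0,0,0,0,0,0,0,0,0,0,0,0])

```text
time: 18.5
tool_pos: [533.4, 42.2, 111.3]
tcp_rot: [91.2, 89.9, 0.3]
ft_force: [-4.4, 0.6, 6.1]
finger_gap: 22.9
```

Call:
drive_tool(moves=[0,0,0,0,0,0,0,0,0,0,0,0,0,0,0,0,0,0,0,0,0,0,0,0], hand=6)

```text
time: 18.83
tool_pos: [533.2, 42.1, 110.3]
tcp_rot: [90.8, 90.0, -0.1]
ft_force: [-0.4, 0.0, 0.2]
finger_gap: 59.9
```

Call:
drive_tool(moves=[-0.5,0,0,0,0,0,-1,0,0,0,0,0,-1.5,0,0,0,0,0,-1.5,0,0,0,0,0,-1.5,0,0,0,0,0,-1.5,0,0,0,0,0])

```text
time: 19.33
tool_pos: [533.2, 42.1, 187.0]
tcp_rot: [89.5, 89.9, -1.5]
ft_force: [-0.8, 1.3, -0.2]
finger_gap: 60.3
```

Run:
```python
from h import *
s=st()
d=snapshot("side"); crop(d,180,110,400,290,3.5,"s10")
plan((573,285.8,200),-7.3,10)
```

```text
t 19.33 p [533.2  42.1 187. ] a -0.96 xaxis [ 0.0011 -0.     -1.    ] j [-1.  -1.3 99.  -0.  82.2 -0. ] F [-0.8  1.3 -0.2] gap 60.3
N 10 row cm/deg [-0.093, 0.219, -2.458] [0.635, -0.002, -0.034] mm/row 24.7
```

View pics/s10.png

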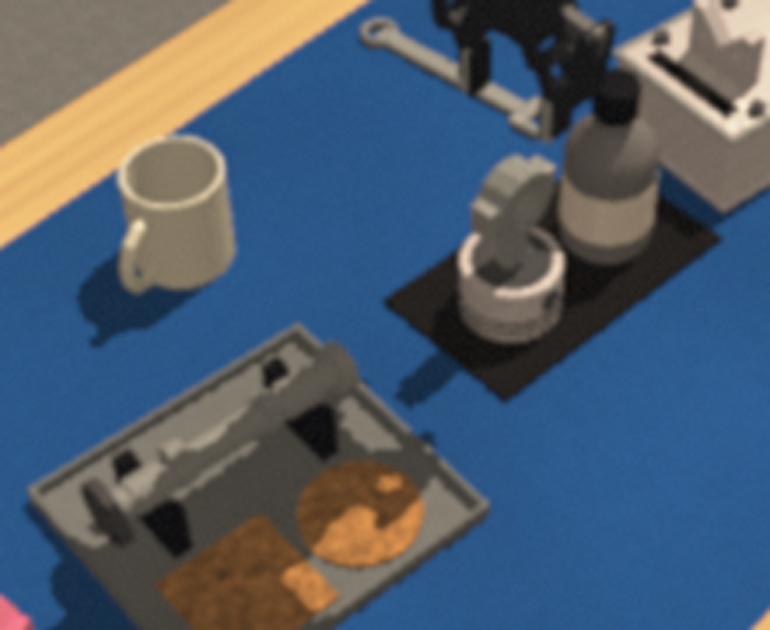

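Call:
drive_tool(moves=[-0.09,0.22,-2.46,0.63,0,0,-0.09,0.22,-2.46,0.63,0,0,-0.09,0.22,-2.46,0.63,0,0,-0.09,0.22,-2.46,0.63,0,0,-0.09,0.22,-2.46,0.63,0,0,-0.09,0.22,-2.46,0.63,0,0,-0.09,0.22,-2.46,0.63,0,0,-0.09,0.22,-2.46,0.63,0,0,-0.09,0.22,-2.46,0.63,0,0,-0.09,0.22,-2.46,0.63,0,0,0,0,0,0,0,0,0,0,0,0,0,0,0,0,0,0,0,0])

```text
time: 20.47
tool_pos: [571.0, 285.7, 194.0]
tcp_rot: [-6.2, 90.0, -103.4]
ft_force: [-0.6, 0.0, -0.0]
finger_gap: 59.6
```

Run:
```python
from h import *
s=st(); d=snapshot("wrist"); cv2.imwrite("pics/w11.png",d["image"][:,:,::-1]); pickle.dump((d,s),open("w11.pkl","wb"))
w=cloud(d,s)
hsv=cv2.cvtColor(d["image"],cv2.COLOR_RGB2HSV)
cork=(hsv[...,0]<16)&(hsv[...,1]>110)&(abs(w[...,2]-8)<6)&(w[...,0]<540)&(w[...,1]>190)&(w[...,1]<400)
n,l,stt,cen=cv2.connectedComponentsWithStats(cork.astype(np.uint8))
for i in range(1,n):
    if stt[i,4]>800:
        c=max(cv2.findContours((l==i).astype(np.uint8),0,1)[0],key=cv2.contourArea)[:,0]; q=plane(d,c,8,s)[:,:2]
        print(stt[i],cv2.minEnclosingCircle(np.float32(q)),cv2.minAreaRect(np.float32(q)))
q=w[(w[...,2]>48)&(w[...,2]<80)&(w[...,0]>535)&(w[...,0]<615)&(w[...,1]>170)&(w[...,1]<400)]
print(q.min(0),q.max(0))
yc=np.arange(186,386,8)
for y in yc:
    k=q[abs(q[:,1]-y)<3]
    if len(k): print(y,len(k),k[:,0].min().round(1),k[:,0].max().round(1),((k[:,0].min()+k[:,0].max())/2).round(1),k[:,2].max().round(1))
```

```text
t 20.47 p [571.  285.7 194. ] a -7.22 xaxis [-1.e-04 -4.e-04 -1.e+00] j [22.  14.5 81.3 -0.  84.3 29.2] F [-0.6  0.  -0. ] gap 59.6
[ 181   83   95   91 6421] ((496.86627197265625, 341.0326232910156), 58.08293151855469) ((497.2705078125, 341.40533447265625), (83.06466674804688, 84.06873321533203), 82.78349304199219)
[ 195  182   82   76 3998] ((485.31329345703125, 250.57901000976562), 42.139007568359375) ((485.5551452636719, 250.97061157226562), (81.25468444824219, 82.6429443359375), 82.80036163330078)
[535.16393547 185.35496515  48.00687257] [612.08522949 381.61266185  70.16561357]
186 78 545.2 576.4 560.8 63.9
194 237 542.5 577.3 559.9 63.9
202 203 543.8 571.8 557.8 63.8
210 113 551.8 574.5 563.1 57.1
218 216 550.7 595.8 573.2 58.4
226 278 535.2 596.5 565.8 58.8
234 212 535.2 578.0 556.6 58.9
242 103 554.1 579.2 566.6 62.4
250 189 554.4 580.0 567.2 64.9
258 250 554.9 579.6 567.2 64.7
266 158 559.0 580.1 569.6 57.6
274 155 560.3 581.1 570.7 57.0
282 164 561.3 582.0 571.6 57.1
290 166 562.4 582.9 572.7 56.7
298 158 563.4 583.9 573.6 57.1
306 175 564.5 585.7 575.1 57.1
314 170 564.7 589.7 577.2 64.9
322 239 564.7 590.7 577.7 65.0
330 195 566.2 591.0 578.6 58.0
338 338 553.9 611.6 582.7 58.7
346 407 547.8 612.1 579.9 58.8
354 305 549.1 593.6 571.4 58.9
362 213 569.8 593.0 581.4 57.7
370 355 569.8 607.4 588.6 70.1
378 340 561.0 607.6 584.3 70.2
```

View pics/w11.png

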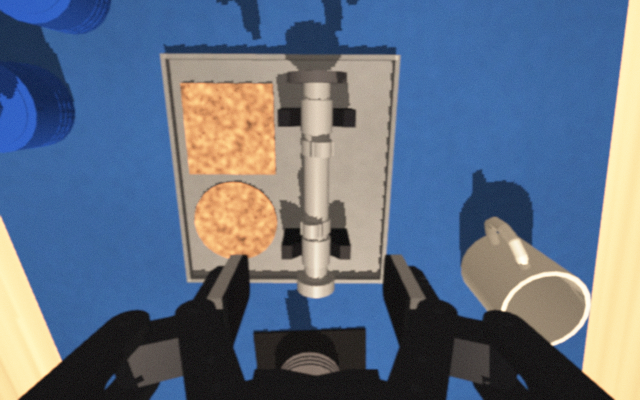

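Call:
drive_tool(moves=[1,0.1,0,0,0,0,2,0,0,0,0,0,2,0,0,0,0,0,2,0,0,0,0,0,2,0,0,0,0,0,2,0,0,0,0,0,2,0,0,0.2,0,0,1.5,0,0,0,0,0,1,0,0,0,0,0,0.6,0,0,0,0,0,0,0,0,0,0,0,0,0,0,0,0,0,0,0,0,0,0,0])

```text
time: 21.6
tool_pos: [573.0, 286.1, 34.5]
tcp_rot: [119.9, 89.9, 22.4]
ft_force: [-0.5, -0.7, 0.1]
finger_gap: 60.0
```

Run:
```python
from h import *
s=st(); plan((572.3,286,26.5),-7.5,1)
```

```text
t 21.6 p [573.  286.1  34.5] a -7.46 xaxis [ 1.9e-03  8.0e-04 -1.0e+00] j [21.9 23.1 88.3  0.  68.6 29.4] F [-0.5 -0.7  0.1] gap 60.0
N 1 row cm/deg [0.797, -0.074, 0.025] [0.036, -0.059, -0.103] mm/row 8.0
```

Call:
drive_tool(moves=[0.5,-0.05,0,0,0,0,0.2,0,0,0,0,0,0,0,0,0,0,0,0,0,0,0,0,0])

```text
time: 21.93
tool_pos: [571.5, 286.0, 26.0]
tcp_rot: [-65.1, 90.0, -162.6]
ft_force: [0.3, 0.7, 0.5]
finger_gap: 60.1
```

Call:
drive_tool(moves=[0,0,0,0,0,0,0,0,0,0,0,0,0,0,0,0,0,0,0,0,0,0,0,0,0,0,0,0,0,0,0,0,0,0,0,0,0,0,0,0,0,0,0,0,0,0,0,0], hand=1.2, grip_force=80)

```text
time: 22.6
tool_pos: [571.2, 286.1, 26.5]
tcp_rot: [-85.1, 90.0, 177.5]
ft_force: [-4.8, -1.6, 5.4]
finger_gap: 19.6
```

Run:
```python
from h import *
s=st()
```

```text
t 22.6 p [571.2 286.1  26.5] a -7.45 xaxis [-7.e-04  0.e+00 -1.e+00] j [22.  23.5 88.5  0.  67.9 29.4] F [-4.8 -1.6  5.4] gap 19.6
```

Call:
drive_tool(moves=[-0.2,0,0,0,0,0,-0.4,0,0,0,0,0,-0.4,0,0,0,0,0,0,0,0,0,0,0,0,0,0,0,0,0])

```text
time: 23.02
tool_pos: [571.9, 286.0, 36.3]
tcp_rot: [117.4, 90.0, 20.0]
ft_force: [-0.2, -0.4, -4.7]
finger_gap: 20.0
```

Run:
```python
from h import *
s=st(); print(s["wrist_torque"])
d=snapshot("side"); crop(d,180,170,340,300,4.6,"s12")
d=snapshot("wrist"); cv2.imwrite("pics/w12.png",d["image"][:,:,::-1])
```

```text
t 23.02 p [571.9 286.   36.3] a -7.46 xaxis [ 5.e-04  2.e-04 -1.e+00] j [22.  22.8 88.3 -0.  68.8 29.4] F [-0.2 -0.4 -4.7] gap 20.0
[ 0.02690571 -0.06379554  0.03025344]
```

View pics/s12.png

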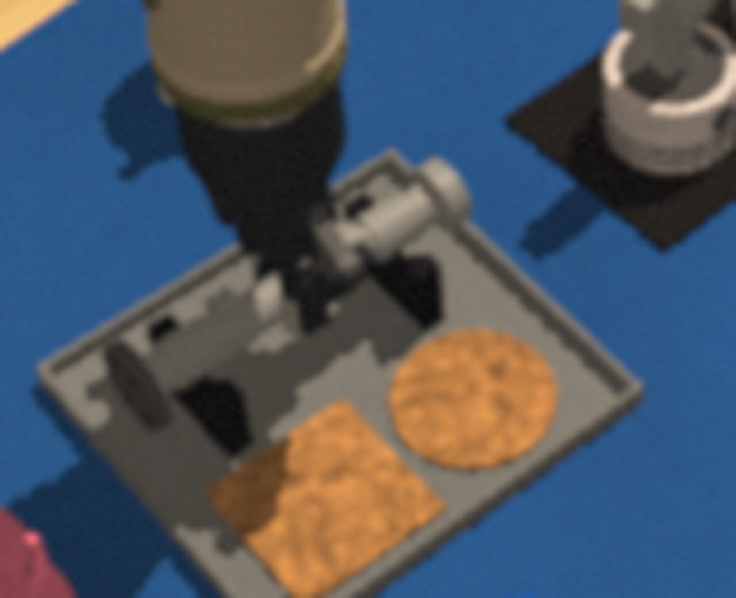

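View pics/w12.png

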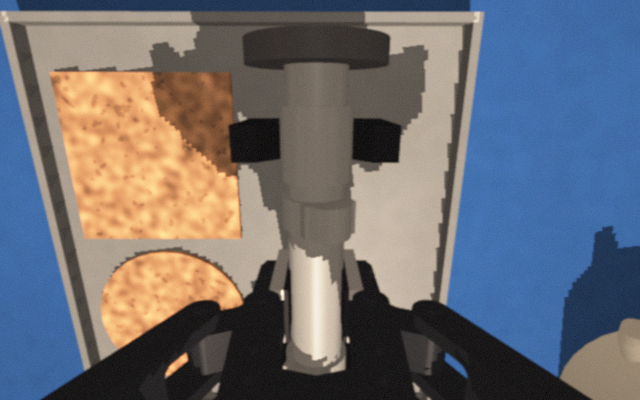

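Call:
drive_tool(moves=[-0.5,0,0,0,0,0,-1,0,0,0,0,0,-1.6,0,0,0,0,0,-2.2,0,0,0,0,0,-2.4,0,0,0,0,0,-2.4,0,0,0,0,0,-2.4,0,0,0,0,0,-2.4,0,0,0,0,0,-2,0,0,0,0,0,-1.4,0,0,0,0,0,-0.8,0,0,0,0,0,-0.3,0,0,0,0,0,0,0,0,0,0,0], grip_force=100)

```text
time: 24.2
tool_pos: [571.7, 286.0, 230.4]
tcp_rot: [117.0, 90.0, 19.6]
ft_force: [0.8, 0.1, -5.2]
finger_gap: 19.0
```

Run:
```python
from h import *
s=st(); plan((523.3,-268,230),-9.5,20)
```

```text
t 24.2 p [571.7 286.  230.4] a -7.45 xaxis [ 4.e-04  1.e-04 -1.e+00] j [22.  13.5 78.6 -0.  87.9 29.4] F [ 0.8  0.1 -5.2] gap 19.0
N 20 row cm/deg [0.002, 0.167, 2.776] [0.102, -0.001, -0.001] mm/row 27.8
```

Call:
drive_tool(moves=[0,0.04,0.7,0.1,0,0,0,0.08,1.4,0.1,0,0,0,0.13,2.08,0.1,0,0,0,0.17,2.78,0.1,0,0,0,0.17,2.78,0.1,0,0,0,0.17,2.78,0.1,0,0,0,0.17,2.78,0.1,0,0,0,0.17,2.78,0.1,0,0,0,0.17,2.78,0.1,0,0,0,0.17,2.78,0.1,0,0,0,0.17,2.78,0.1,0,0,0,0.17,2.78,0.1,0,0,0,0.17,2.78,0.1,0,0,0,0.17,2.78,0.1,0,0,0,0.17,2.78,0.1,0,0,0,0.17,2.78,0.1,0,0,0,0.17,2.78,0.1,0,0,0,0.17,2.78,0.1,0,0,0,0.17,2.78,0.1,0,0,0,0.17,2.78,0.1,0,0])

```text
time: 25.87
tool_pos: [524.9, -229.3, 228.6]
tcp_rot: [-99.0, 89.9, 161.5]
ft_force: [0.6, -0.4, -4.9]
finger_gap: 19.3
```

Call:
drive_tool(moves=[0,0.13,2.08,0,0,0,0,0.08,1.4,0,0,0,0,0.04,0.7,0,0,0,0,0,0,0,0,0,0,0,0,0,0,0,0,0,0,0,0,0])

```text
time: 26.37
tool_pos: [522.5, -267.9, 229.9]
tcp_rot: [-150.5, 90.0, 110.1]
ft_force: [-0.0, 0.9, -4.6]
finger_gap: 19.1
```

Run:
```python
from h import *
s=st(); plan((523.3,-268,96.5),-9.5,1)
d=snapshot("wrist"); cv2.imwrite("pics/w13.png",d["image"][:,:,::-1]); pickle.dump((d,s),open("w13.pkl","wb"))
```

```text
t 26.37 p [ 522.5 -267.9  229.9] a -9.4 xaxis [-3.e-04  7.e-04 -1.e+00] j [-32.2   5.6  87.5   0.   87.  -22.8] F [-0.   0.9 -4.6] gap 19.1
N 1 row cm/deg [13.337, 0.083, 0.007] [0.1, -0.039, 0.022] mm/row 133.4
```

View pics/w13.png

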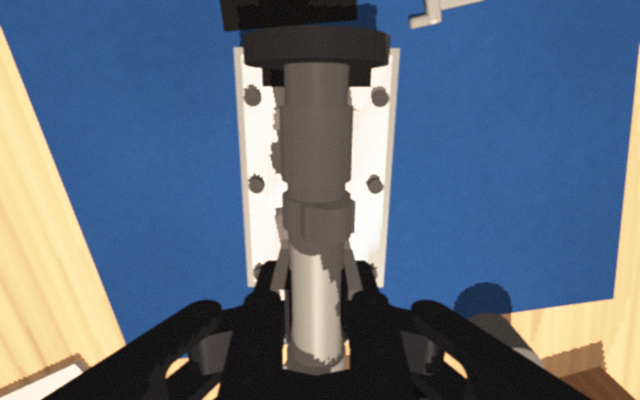

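Run:
```python
from h import *
d,s=pickle.load(open("w13.pkl","rb")); w=cloud(d,s)
for uv in [(318,85),(318,130),(318,160),(318,300),(314,330)]: print(uv,np.nanmedian(w[uv[1]-2:uv[1]+3,uv[0]-4:uv[0]+5],axis=(0,1)).round(1))
# edges of journal row by row x-centre
for v in (90,130,170,290,330):
    row=w[v,240:400]; k=row[(row[:,2]>225)]; print(v,k[:,:2].min(0).round(1),k[:,:2].max(0).round(1),k[:,:2].mean(0).round(1),k[:,2].max().round(1))
q=w[40:75,230:400].reshape(-1,3); q=q[q[:,2]>225]; print("flange",q.min(0),q.max(0))
```

```text
(318, 85) [ 537.7 -190.2  258.7]
(318, 130) [ 535.4 -203.7  260.6]
(318, 160) [ 533.9 -213.1  260.9]
(318, 300) [ 525.2 -266.3  258.7]
(314, 330) [ 521.5 -279.4  258.6]
90 [ 526.2 -193.1] [ 547.1 -189.6] [ 536.7 -191.5] 259.9
130 [ 522.5 -206.5] [ 547.1 -202.2] [ 534.8 -203.8] 262.1
170 [ 520.1 -220.2] [ 544.4 -215.3] [ 532.6 -216.8] 262.1
290 [ 502.3 -267.2] [ 548.  -252.6] [ 525.4 -259.6] 269.7
330 [ 507.3 -286.1] [ 548.4 -247.5] [ 525.9 -263.3] 297.7
flange [ 514.33316364 -188.1182754   230.11844018] [ 562.11301886 -172.35333347  273.6893165 ]
```

Call:
drive_tool(moves=[0.5,0,0,0,0,0,1,0,0,0,0,0,1.6,0,0,0,0,0,2,0,0,0,0,0,2,0,0,0,0,0,1.8,0,0,0,0,0,1.4,0,0,0,0,0,1,0,0,0,0,0,0.6,0,0,0,0,0,0.3,0,0,0,0,0,0,0,0,0,0,0,0,0,0,0,0,0,0,0,0,0,0,0])

```text
time: 27.5
tool_pos: [523.2, -269.5, 109.3]
tcp_rot: [68.1, 89.9, -31.3]
ft_force: [-0.9, 0.1, -3.6]
finger_gap: 19.1
```

Run:
```python
from h import *
s=st()
d=snapshot("side"); crop(d,320,60,480,190,4.6,"s14")
d=snapshot("wrist"); cv2.imwrite("pics/w14.png",d["image"][:,:,::-1]); pickle.dump((d,s),open("w14.pkl","wb"))
```

```text
t 27.5 p [ 523.2 -269.5  109.3] a -9.45 xaxis [ 0.0017 -0.001  -1.    ] j [-32.2  10.7  94.7   0.   74.5 -22.8] F [-0.9  0.1 -3.6] gap 19.1
```

View pics/s14.png

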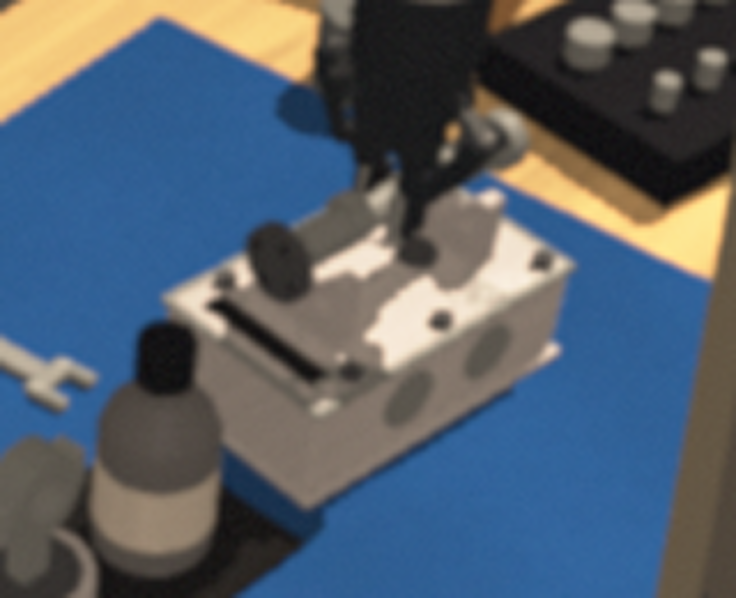

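View pics/w14.png

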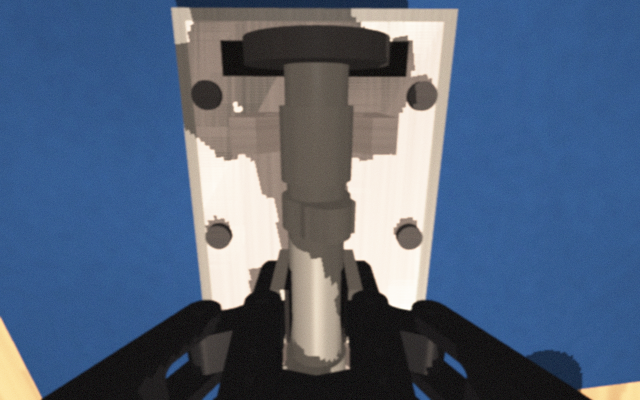

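Call:
drive_tool(moves=[0.3,0,0,0,0,0,0.2,0,0,0,0,0,0.15,0,0,0,0,0,0.1,0,0,0,0,0,0,0,0,0,0,0,0,0,0,0,0,0])

```text
time: 28.1
tool_pos: [522.3, -269.0, 100.4]
tcp_rot: [-116.5, 90.0, 144.1]
ft_force: [-0.6, 0.1, -5.2]
finger_gap: 19.6
```

Call:
drive_tool(moves=[0.1,0,-0.05,0,0,0,0.1,0,-0.05,0,0,0,0.1,0,0,0,0,0,0,0,0,0,0,0,0,0,0,0,0,0])

```text
time: 28.52
tool_pos: [522.5, -268.0, 97.5]
tcp_rot: [-110.5, 90.0, 150.1]
ft_force: [0.3, 0.1, -4.9]
finger_gap: 18.9
```

Call:
drive_tool(moves=[0.08,0,0,0,0,0,0.05,0,0,0,0,0,0,0,0,0,0,0,0,0,0,0,0,0])

```text
time: 28.85
tool_pos: [522.7, -268.1, 97.0]
tcp_rot: [61.1, 90.0, -38.4]
ft_force: [-4.4, 1.7, 3.9]
finger_gap: 19.2
```

Call:
drive_tool(moves=[0.05,0,0,0,0,0,0,0,0,0,0,0,0,0,0,0,0,0])

```text
time: 29.1
tool_pos: [522.8, -268.1, 96.9]
tcp_rot: [65.4, 90.0, -34.1]
ft_force: [-4.5, 4.1, 8.0]
finger_gap: 19.5
```

Run:
```python
from h import *
s=st(); print(s["wrist_torque"])
d=snapshot("wrist"); cv2.imwrite("pics/w15.png",d["image"][:,:,::-1]); w=cloud(d,s)
for uv in [(318,130),(318,160),(318,300),(314,330)]: print(uv,np.nanmedian(w[uv[1]-2:uv[1]+3,uv[0]-4:uv[0]+5],axis=(0,1)).round(1))
d=snapshot("side"); crop(d,320,60,480,190,4.6,"s15")
```

```text
t 29.1 p [ 522.8 -268.1   96.9] a -9.45 xaxis [ 4.e-04 -3.e-04 -1.e+00] j [-32.2  11.4  95.3  -0.   73.2 -22.7] F [-4.5  4.1  8. ] gap 19.5
[ 0.52592289  0.87407961 -0.03094838]
(318, 130) [ 535.7 -203.9  127.6]
(318, 160) [ 534.2 -213.4  127.6]
(318, 300) [ 525.3 -266.5  125.8]
(314, 330) [ 521.6 -279.5  125.9]
```

View pics/w15.png

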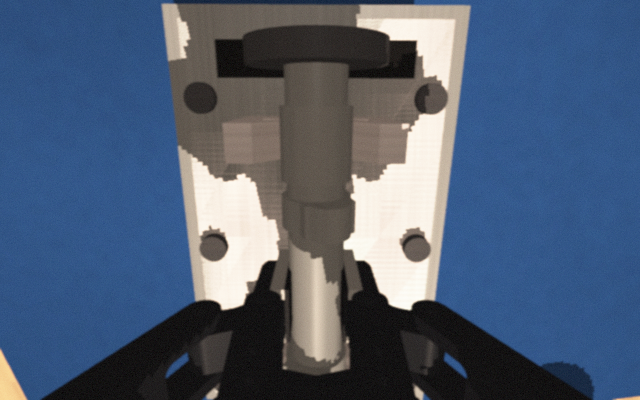

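View pics/s15.png

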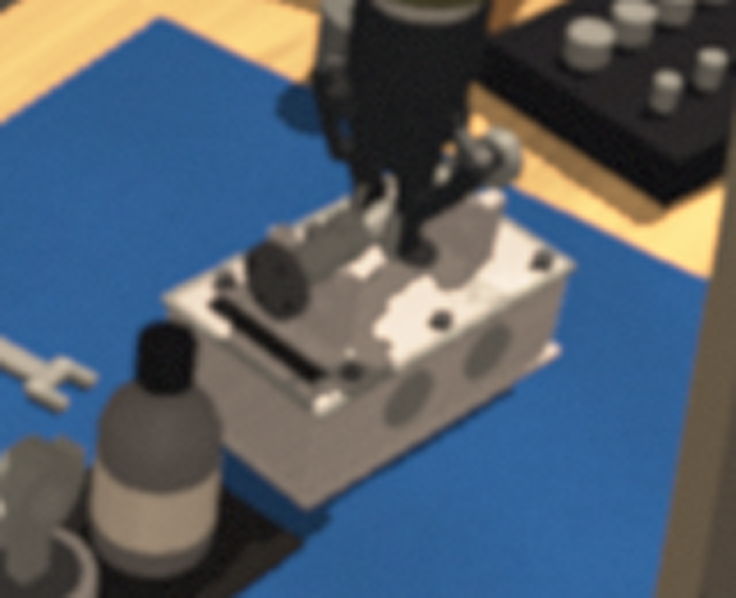

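Call:
drive_tool(moves=[0,0,0,0,0,0,0,0,0,0,0,0,0,0,0,0,0,0], hand=2.6, grip_force=20)

```text
time: 29.45
tool_pos: [523.0, -268.3, 96.0]
tcp_rot: [67.7, 89.9, -31.8]
ft_force: [0.8, 0.3, -0.1]
finger_gap: 26.0
```

Call:
drive_tool(moves=[0,0,0,0,0,0,0,0,0,0,0,0,0,0,0,0,0,0], hand=5)

```text
time: 29.7
tool_pos: [522.7, -268.1, 95.7]
tcp_rot: [68.1, 90.0, -31.3]
ft_force: [-0.3, -0.5, 0.3]
finger_gap: 50.3
```

Call:
drive_tool(moves=[-0.5,0,0,0,0,0,-1,0,0,0,0,0,-2,0,0,0,0,0,-2.5,0,0,0,0,0,-3,0,0,0,0,0,-3,0,0,0,0,0,-2,0,0,0,0,0,0,0,0,0,0,0,0,0,0,0,0,0])

```text
time: 30.45
tool_pos: [523.7, -268.7, 238.9]
tcp_rot: [67.5, 89.7, -31.9]
ft_force: [0.3, -0.1, -0.7]
finger_gap: 50.2
```

Run:
```python
from h import *
s=st()
d=snapshot("wrist"); cv2.imwrite("pics/w16.png",d["image"][:,:,::-1]); w=cloud(d,s); pickle.dump((d,s),open("w16.pkl","wb"))
d=snapshot("side"); crop(d,260,60,480,230,3.6,"s16")
for y in range(-365,-165,10):
    k=w[(w[...,2]>112)&(w[...,2]<145)&(abs(w[...,1]-y)<2.5)&(abs(w[...,0]-525)<60)]
    if len(k): print(y,len(k),k[:,0].min().round(1),k[:,0].max().round(1),k[:,2].max().round(1))
```

```text
t 30.45 p [ 523.7 -268.7  238.9] a -9.45 xaxis [ 0.0042 -0.0026 -1.    ] j [-32.2   5.3  86.8   0.   87.6 -22.7] F [ 0.3 -0.1 -0.7] gap 50.2
-365 157 489.6 524.2 133.7
-355 392 490.7 525.6 133.8
-345 126 499.6 520.9 126.9
-335 258 498.8 544.5 128.7
-325 385 481.4 545.9 128.5
-315 280 482.7 528.1 128.9
-305 187 503.0 530.3 135.0
-295 263 504.8 530.2 134.4
-285 161 509.5 531.8 127.4
-275 165 511.4 533.2 127.0
-265 171 513.1 534.8 126.7
-255 171 515.0 536.4 126.7
-245 167 516.9 537.7 127.0
-235 236 516.2 542.3 135.5
-225 210 518.1 544.3 131.4
-215 396 515.8 565.2 129.3
-205 462 501.8 565.8 129.6
-195 233 503.2 547.5 129.0
-185 380 526.9 562.1 139.7
-175 215 515.8 546.3 139.9
```

View pics/w16.png

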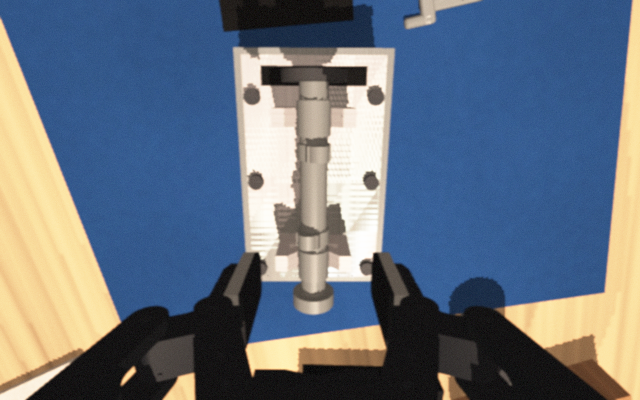

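View pics/s16.png

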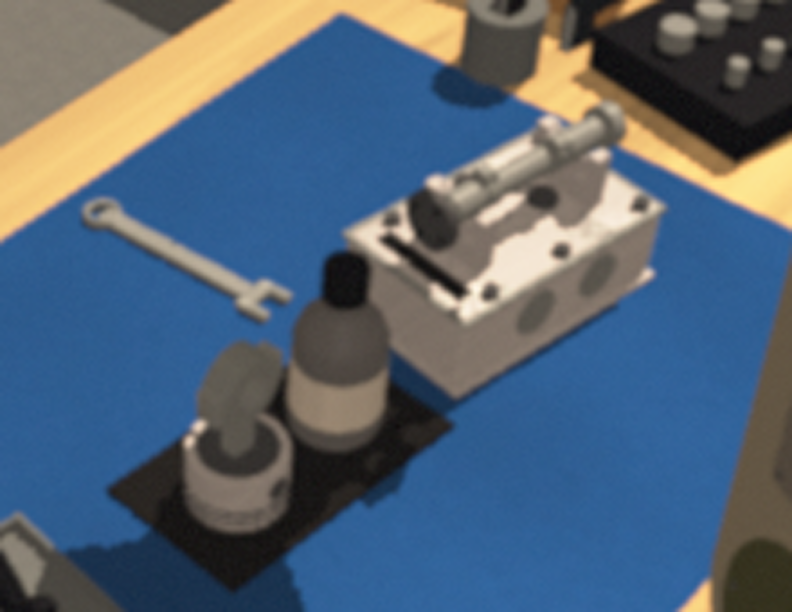

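Run:
```python
from h import *
plan((533.3,42.2,195),-1,11)
```

```text
N 11 row cm/deg [0.368, -0.176, -2.818] [-0.769, -0.002, 0.003] mm/row 28.5
```

Call:
drive_tool(moves=[0.37,-0.18,-2.82,-0.77,0,0,0.37,-0.18,-2.82,-0.77,0,0,0.37,-0.18,-2.82,-0.77,0,0,0.37,-0.18,-2.82,-0.77,0,0,0.37,-0.18,-2.82,-0.77,0,0,0.37,-0.18,-2.82,-0.77,0,0,0.37,-0.18,-2.82,-0.77,0,0,0.37,-0.18,-2.82,-0.77,0,0,0.37,-0.18,-2.82,-0.77,0,0,0.37,-0.18,-2.82,-0.77,0,0,0.37,-0.18,-2.82,-0.77,0,0,0,0,0,0,0,0,0,0,0,0,0,0,0,0,0,0,0,0], hand=6)

```text
time: 31.72
tool_pos: [532.5, 42.0, 194.0]
tcp_rot: [-76.6, 89.9, -167.5]
ft_force: [-0.5, -0.6, 0.2]
finger_gap: 59.8
```

Run:
```python
from h import *
s=st(); d=snapshot("wrist"); w=cloud(d,s); pickle.dump((d,s),open("w17.pkl","wb"))
q=w[(w[...,2]>111)&(w[...,2]<146)&(abs(w[...,0]-533)<35)&(abs(w[...,1]-42)<45)]
t=q[q[:,2]>129]
print(cv2.minAreaRect(np.float32(q[:,:2])),cv2.minAreaRect(np.float32(t[:,:2])),q[:,2].max())
b=w[(w[...,2]>144)&(w[...,2]<165)&(abs(w[...,0]-527)<35)&(abs(w[...,1]+62)<35)]
if len(b): print("cap",len(b),cv2.minEnclosingCircle(np.float32(b[:,:2])))
plan((533.3,42.2,111.3),-1,1)
```

```text
t 31.72 p [532.5  42.  194. ] a -0.96 xaxis [-2.e-03 -4.e-04 -1.e+00] j [-1.  -1.5 98.4 -0.  83.1 -0. ] F [-0.5 -0.6  0.2] gap 59.8
((533.68603515625, 41.63748550415039), (67.90391540527344, 24.11955451965332), 89.04423522949219) ((533.6966552734375, 41.81545639038086), (42.36146545410156, 24.136194229125977), 89.13623809814453) 141.1287533331877
cap 933 ((527.4880981445312, -58.199501037597656), 16.626253128051758)
N 1 row cm/deg [8.312, 0.056, -0.068] [-0.016, 0.022, 0.071] mm/row 83.1
```

Call:
drive_tool(moves=[0.8,0.06,0,0,0,0,1.6,0,0,0,0,0,1.6,0,0,0,0,0,1.6,0,0,0,0,0,1.2,0,0,0,0,0,0.9,0,0,0,0,0,0.6,0,0,0,0,0,0,0,0,0,0,0,0,0,0,0,0,0,0,0,0,0,0,0])

```text
time: 32.6
tool_pos: [534.5, 42.2, 113.0]
tcp_rot: [91.0, 89.9, 0.0]
ft_force: [0.6, -0.8, -0.2]
finger_gap: 59.9
```

Call:
drive_tool(moves=[0,0,0,0,0,0,0,0,0,0,0,0,0,0,0,0,0,0,0,0,0,0,0,0,0,0,0,0,0,0,0,0,0,0,0,0,0,0,0,0,0,0,0,0,0,0,0,0], hand=1.5, grip_force=60)

```text
time: 33.27
tool_pos: [534.0, 42.4, 112.8]
tcp_rot: [91.3, 90.0, 0.3]
ft_force: [-2.7, -0.4, 4.7]
finger_gap: 22.8
```

Run:
```python
from h import *
s=st()
```

```text
t 33.27 p [534.   42.4 112.8] a -0.98 xaxis [ 5.e-04  0.e+00 -1.e+00] j [ -1.    2.6 103.1   0.   74.3   0. ] F [-2.7 -0.4  4.7] gap 22.8
```

Call:
drive_tool(moves=[-0.3,0,0,0,0,0,-0.6,0,0,0,0,0,-1,0,0,0,0,0,-1.3,0,0,0,0,0,-1.3,0,0,0,0,0,-1,0,0,0,0,0,-0.7,0,0,0,0,0,-0.5,0,0,0,0,0,0,0,0,0,0,0,0,0,0,0,0,0])

```text
time: 34.1
tool_pos: [533.8, 42.3, 179.2]
tcp_rot: [94.7, 90.0, 3.8]
ft_force: [0.6, 0.3, -5.6]
finger_gap: 23.0
```

Run:
```python
from h import *
s=st(); plan((497.7,342.2,180),-0.98,16)
```

```text
t 34.1 p [533.8  42.3 179.2] a -0.98 xaxis [ 3.e-04  0.e+00 -1.e+00] j [-1.  -0.8 99.3  0.  81.4  0. ] F [ 0.6  0.3 -5.6] gap 23.0
N 16 row cm/deg [-0.005, -0.258, -1.87] [-0.0, -0.0, -0.001] mm/row 18.9
```

Call:
drive_tool(moves=[0,-0.1,-0.75,0,0,0,0,-0.21,-1.5,0,0,0,0,-0.26,-1.87,0,0,0,0,-0.26,-1.87,0,0,0,0,-0.26,-1.87,0,0,0,0,-0.26,-1.87,0,0,0,0,-0.26,-1.87,0,0,0,0,-0.26,-1.87,0,0,0,0,-0.26,-1.87,0,0,0,0,-0.26,-1.87,0,0,0,0,-0.26,-1.87,0,0,0,0,-0.26,-1.87,0,0,0,0,-0.26,-1.87,0,0,0,0,-0.26,-1.87,0,0,0,0,-0.26,-1.87,0,0,0,0,-0.21,-1.5,0,0,0,0,-0.14,-1.1,0,0,0,0,-0.09,-0.75,0,0,0,0,0,0,0,0,0,0,0,0,0,0,0])

```text
time: 35.77
tool_pos: [497.5, 341.9, 178.7]
tcp_rot: [-28.6, 90.0, -119.5]
ft_force: [-0.3, -0.8, -5.2]
finger_gap: 23.1
```

Run:
```python
from h import *
s=st(); plan((497.7,342.2,116.8),-0.98,1)
```

```text
t 35.77 p [497.5 341.9 178.7] a -0.96 xaxis [-4.e-04 -7.e-04 -1.e+00] j [29.6  9.7 88.3 -0.  82.  30.6] F [-0.3 -0.8 -5.2] gap 23.1
N 1 row cm/deg [6.195, 0.018, -0.039] [0.023, 0.043, 0.023] mm/row 61.9
```

Call:
drive_tool(moves=[0.6,0,0,0,0,0,1.2,0,0,0,0,0,1.2,0,0,0,0,0,1.1,0,0,0,0,0,0.8,0,0,0,0,0,0.5,0,0,0,0,0,0.3,0,0,0,0,0,0.1,0,0,0,0,0,0,0,0,0,0,0,0,0,0,0,0,0,0,0,0,0,0,0])

```text
time: 36.68
tool_pos: [498.1, 342.4, 121.9]
tcp_rot: [121.4, 89.9, 30.5]
ft_force: [0.3, -0.7, -5.7]
finger_gap: 23.3
```

Run:
```python
from h import *
s=st(); plan((497.7,342.2,116.8),-0.98,1)
d=snapshot("wrist"); cv2.imwrite("pics/w18.png",d["image"][:,:,::-1]); pickle.dump((d,s),open("w18.pkl","wb"))
```

```text
t 36.68 p [498.1 342.4 121.9] a -0.98 xaxis [ 1.2e-03  7.0e-04 -1.0e+00] j [29.6 12.4 91.4  0.  76.1 30.6] F [ 0.3 -0.7 -5.7] gap 23.3
N 1 row cm/deg [0.512, -0.038, 0.018] [0.001, -0.04, -0.065] mm/row 5.1
```

View pics/w18.png

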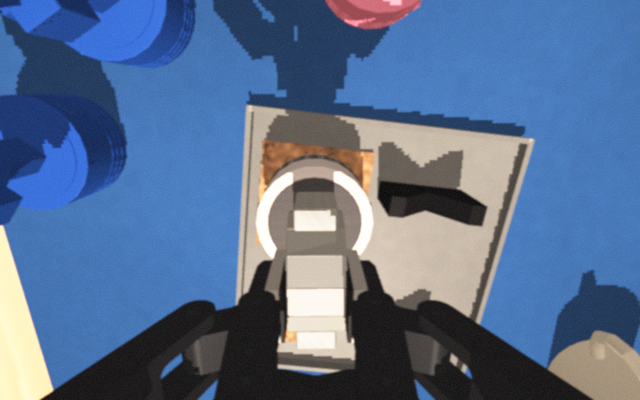

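Call:
drive_tool(moves=[0.1,0,0,0,0,0,0.1,0,0,0,0,0,0.1,0,0,0,0,0,0.05,0,0,0,0,0,0,0,0,0,0,0,0,0,0,0,0,0])

```text
time: 37.23
tool_pos: [497.6, 342.0, 117.5]
tcp_rot: [-59.6, 90.0, -150.6]
ft_force: [-0.7, 0.8, -6.7]
finger_gap: 22.9
```

Call:
drive_tool(moves=[0.08,0,0,0,0,0,0.06,0,0,0,0,0,0,0,0,0,0,0,0,0,0,0,0,0])

```text
time: 37.57
tool_pos: [497.9, 342.3, 116.9]
tcp_rot: [129.0, 90.0, 38.0]
ft_force: [-1.8, -0.7, 1.4]
finger_gap: 22.9
```

Contact felt at the expected height. A touch more, then release.

Call:
drive_tool(moves=[0.05,0,0,0,0,0,0,0,0,0,0,0])

```text
time: 37.73
tool_pos: [498.0, 342.5, 116.9]
tcp_rot: [131.7, 89.9, 40.7]
ft_force: [-4.4, -1.3, 5.9]
finger_gap: 22.8
```

Call:
drive_tool(moves=[0,0,0,0,0,0,0,0,0,0,0,0,0,0,0,0,0,0,0,0,0,0,0,0], hand=6)

```text
time: 38.07
tool_pos: [497.9, 342.1, 115.8]
tcp_rot: [109.1, 90.0, 18.1]
ft_force: [-0.7, -0.5, 1.1]
finger_gap: 60.0
```

Call:
drive_tool(moves=[-0.5,0,0,0,0,0,-1,0,0,0,0,0,-2,0,0,0,0,0,-2,0,0,0,0,0,-2,0,0,0,0,0,-1,0,0,0,0,0,0,0,0,0,0,0])

```text
time: 38.65
tool_pos: [499.4, 343.1, 205.0]
tcp_rot: [120.4, 89.6, 29.4]
ft_force: [-0.0, 0.1, 0.3]
finger_gap: 60.0
```

Run:
```python
from h import *
s=st(); d=snapshot("wrist"); cv2.imwrite("pics/w19.png",d["image"][:,:,::-1]); pickle.dump((d,s),open("w19.pkl","wb"));w=cloud(d,s)
q=w[(w[...,2]>115)&(w[...,2]<150)&(abs(w[...,0]-498)<35)&(abs(w[...,1]-341)<45)]
print(cv2.minAreaRect(np.float32(q[:,:2])),q[:,2].max())
plan((527,-62,200),-4,14)
```

```text
t 38.65 p [499.4 343.1 205. ] a -0.98 xaxis [ 0.0057  0.0032 -1.    ] j [29.6  8.8 86.6 -0.  84.3 30.6] F [-0.   0.1  0.3] gap 60.0
((497.84271240234375, 341.76507568359375), (67.96843719482422, 24.071096420288086), 89.0672378540039) 145.51812633217398
N 14 row cm/deg [0.017, 0.323, 2.88] [0.215, -0.008, -0.013] mm/row 29.0
```

View pics/w19.png

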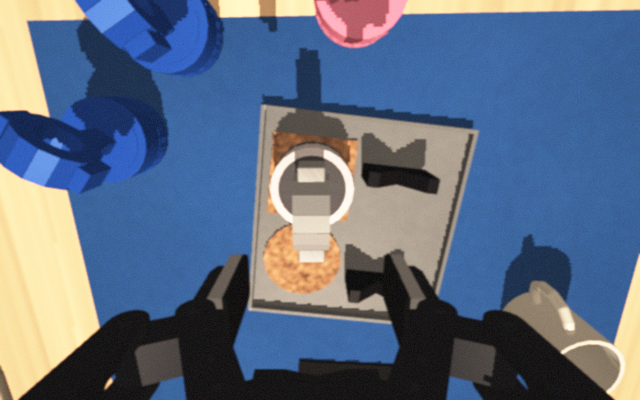

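Call:
drive_tool(moves=[0,0.32,2.88,0.2,0,0,0,0.32,2.88,0.2,0,0,0,0.32,2.88,0.2,0,0,0,0.32,2.88,0.2,0,0,0,0.32,2.88,0.2,0,0,0,0.32,2.88,0.2,0,0,0,0.32,2.88,0.2,0,0,0,0.32,2.88,0.2,0,0,0,0.32,2.88,0.2,0,0,0,0.32,2.88,0.2,0,0,0,0.32,2.88,0.2,0,0,0,0.32,2.88,0.2,0,0,0,0.32,2.88,0.2,0,0,0,0.32,2.88,0.2,0,0,0,0,0,0,0,0,0,0,0,0,0,0,0,0,0,0,0,0,0,0,0,0,0,0,0], hand=6.5)

```text
$.moves: bad value
```

Run:
```python
from h import *
s=st(); d=snapshot("wrist"); cv2.imwrite("pics/w20.png",d["image"][:,:,::-1]); w=cloud(d,s)
b=w[(w[...,2]>144)&(w[...,2]<165)&(abs(w[...,0]-527)<35)&(abs(w[...,1]+62)<35)]
c,rad=cv2.minEnclosingCircle(np.float32(b[:,:2])); print("cap",len(b),c,rad,b[:,2].max())
plan((c[0],c[1],121.2),-4,1)
```

```text
t 38.7 p [498.6 342.6 202.7] a -0.98 xaxis [ 0.0032  0.0018 -1.    ] j [29.6  8.8 86.8 -0.  84.2 30.6] F [-0.3  0.6 -0.9] gap 60.1Traceback (most recent call last):
  File "<stdin>", line 4, in <module>
    return umr_maximum(a, axis, None, out, keepdims, initial, where)
ValueError: zero-size array to reduction operation maximum which has no identity
```

View pics/w20.png

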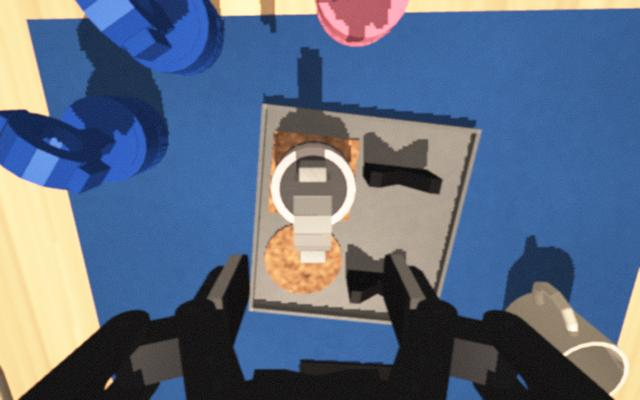

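The call was refused: one row had too many zeros. I'll send it again with the count fixed.

Call:
drive_tool(moves=[0,0.32,2.88,0.2,0,0,0,0.32,2.88,0.2,0,0,0,0.32,2.88,0.2,0,0,0,0.32,2.88,0.2,0,0,0,0.32,2.88,0.2,0,0,0,0.32,2.88,0.2,0,0,0,0.32,2.88,0.2,0,0,0,0.32,2.88,0.2,0,0,0,0.32,2.88,0.2,0,0,0,0.32,2.88,0.2,0,0,0,0.32,2.88,0.2,0,0,0,0.32,2.88,0.2,0,0,0,0.32,2.88,0.2,0,0,0,0.32,2.88,0.2,0,0,0,0,0,0,0,0,0,0,0,0,0,0,0,0,0,0,0,0], hand=6.5)

```text
time: 40.17
tool_pos: [525.6, -62.1, 199.3]
tcp_rot: [-109.7, 89.9, 156.5]
ft_force: [0.2, -0.1, -0.0]
finger_gap: 65.2
```

Run:
```python
from h import *
s=st(); d=snapshot("wrist"); cv2.imwrite("pics/w20.png",d["image"][:,:,::-1]); w=cloud(d,s)
b=w[(w[...,2]>144)&(w[...,2]<165)&(abs(w[...,0]-527)<35)&(abs(w[...,1]+62)<35)]
c,rad=cv2.minEnclosingCircle(np.float32(b[:,:2])); print("cap",len(b),c,rad,b[:,2].max())
plan((c[0],c[1],121.2),-4,1)
```

```text
t 40.17 p [525.6 -62.1 199.3] a -3.82 xaxis [-0.0023  0.001  -1.    ] j [-12.3  -2.4  98.8   0.   83.7  -8.5] F [ 0.2 -0.1 -0. ] gap 65.2
cap 2517 (527.8023071289062, -61.82932662963867) 17.018693923950195 155.65917282862685
N 1 row cm/deg [7.838, 0.22, 0.01] [0.241, -0.041, 0.104] mm/row 78.4
```

View pics/w20.png

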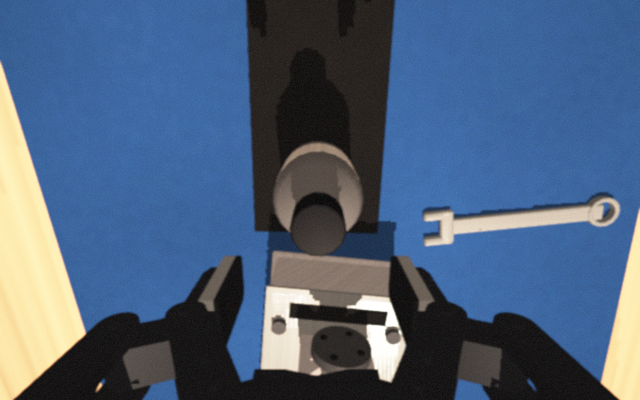

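Call:
drive_tool(moves=[0.8,0.06,0,0,0,0,1.5,0,0,0,0,0,1.5,0,0,0,0,0,1.4,0,0,0,0,0,1.1,0,0,0,0,0,0.8,0,0,0,0,0,0.5,0,0,0,0,0,0.2,0,0,0,0,0,0,0,0,0,0,0,0,0,0,0,0,0,0,0,0,0,0,0])

```text
time: 41.13
tool_pos: [527.6, -62.7, 123.6]
tcp_rot: [81.8, 89.9, -12.0]
ft_force: [-0.8, 0.4, -0.2]
finger_gap: 65.1
```

Call:
drive_tool(moves=[0,0,0,0,0,0,0,0,0,0,0,0,0,0,0,0,0,0,0,0,0,0,0,0,0,0,0,0,0,0,0,0,0,0,0,0,0,0,0,0,0,0], hand=2.5, grip_force=45)

```text
time: 41.72
tool_pos: [527.2, -62.7, 123.3]
tcp_rot: [76.5, 90.0, -17.3]
ft_force: [-2.0, -0.5, 5.2]
finger_gap: 32.4
```

Run:
```python
from h import *
s=st()
```

```text
t 41.72 p [527.2 -62.7 123.3] a -3.79 xaxis [ 7.e-04 -2.e-04 -1.e+00] j [-12.3   1.3 103.3  -0.   75.4  -8.5] F [-2.  -0.5  5.2] gap 32.4
```

Call:
drive_tool(moves=[-0.3,0,0,0,0,0,-0.5,0,0,0,0,0,-1,0,0,0,0,0,-1.3,0,0,0,0,0,-1.3,0,0,0,0,0,-1.1,0,0,0,0,0,-0.7,0,0,0,0,0,-0.3,0,0,0,0,0,0,0,0,0,0,0,0,0,0,0,0,0])

```text
time: 42.55
tool_pos: [526.8, -62.6, 187.5]
tcp_rot: [-104.0, 90.0, 162.2]
ft_force: [0.7, -0.1, -4.1]
finger_gap: 33.2
```

Run:
```python
from h import *
s=st(); plan((485.2,249.3,188),-3.8,16)
```

```text
t 42.55 p [526.8 -62.6 187.5] a -3.78 xaxis [-1.e-04  0.e+00 -1.e+00] j [-12.3  -1.9  99.5   0.   82.4  -8.5] F [ 0.7 -0.1 -4.1] gap 33.2
N 16 row cm/deg [-0.003, -0.388, -1.928] [0.001, -0.0, 0.0] mm/row 19.7
```

Call:
drive_tool(moves=[0,-0.16,-0.77,0,0,0,0,-0.31,-1.54,0,0,0,0,-0.39,-1.93,0,0,0,0,-0.39,-1.93,0,0,0,0,-0.39,-1.93,0,0,0,0,-0.39,-1.93,0,0,0,0,-0.39,-1.93,0,0,0,0,-0.39,-1.93,0,0,0,0,-0.39,-1.93,0,0,0,0,-0.39,-1.93,0,0,0,0,-0.39,-1.93,0,0,0,0,-0.39,-1.93,0,0,0,0,-0.39,-1.93,0,0,0,0,-0.38,-1.93,0,0,0,0,-0.38,-1.93,0,0,0,0,-0.31,-1.54,0,0,0,0,-0.23,-1.15,0,0,0,0,-0.15,-0.76,0,0,0,0,0,0,0,0,0,0,0,0,0,0,0])

```text
time: 44.22
tool_pos: [485.1, 249.2, 187.3]
tcp_rot: [-37.0, 90.0, -130.8]
ft_force: [0.1, -0.2, -3.0]
finger_gap: 33.2
```

Run:
```python
from h import *
s=st(); plan((485.2,249.3,127.3),-3.8,1)
```

```text
t 44.22 p [485.1 249.2 187.3] a -3.74 xaxis [-6.e-04 -6.e-04 -1.e+00] j [21.8  0.5 97.2 -0.  82.4 25.6] F [ 0.1 -0.2 -3. ] gap 33.2
N 1 row cm/deg [6.003, 0.014, -0.014] [0.056, 0.039, 0.029] mm/row 60.0
```

Call:
drive_tool(moves=[0.6,0,0,0,0,0,1.2,0,0,0,0,0,1.2,0,0,0,0,0,1.1,0,0,0,0,0,0.7,0,0,0,0,0,0.4,0,0,0,0,0,0.2,0,0,0,0,0,0.1,0,0,0,0,0,0,0,0,0,0,0,0,0,0,0,0,0,0,0,0,0,0,0])

```text
time: 45.13
tool_pos: [485.8, 249.5, 133.4]
tcp_rot: [115.1, 89.9, 21.3]
ft_force: [1.1, -0.3, -3.7]
finger_gap: 32.7
```

Run:
```python
from h import *
s=st(); plan((485.2,249.3,127.3),-3.8,1)
d=snapshot("side"); crop(d,180,170,340,300,4.6,"s21")
```

```text
t 45.13 p [485.8 249.5 133.4] a -3.78 xaxis [ 1.1e-03  4.0e-04 -1.0e+00] j [ 21.8   3.  100.4  -0.   76.5  25.6] F [ 1.1 -0.3 -3.7] gap 32.7
N 1 row cm/deg [0.611, -0.054, 0.027] [0.021, -0.029, -0.063] mm/row 6.1
```

View pics/s21.png

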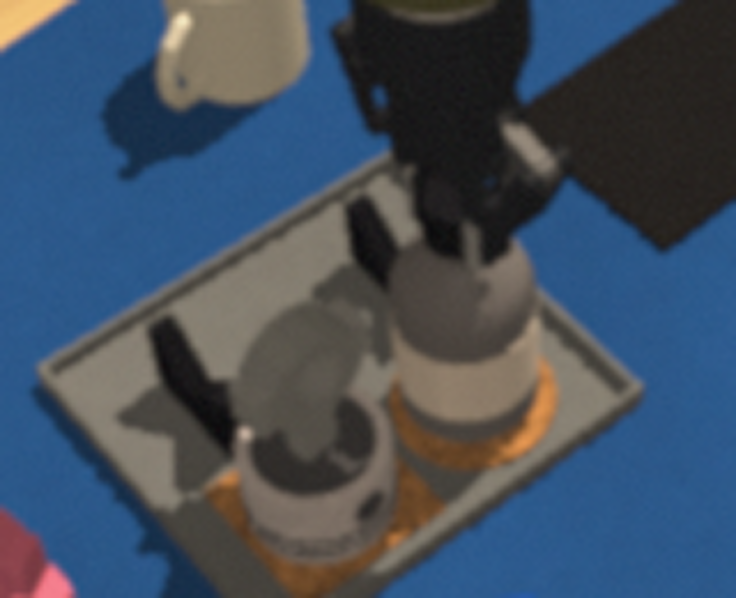

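Call:
drive_tool(moves=[0.15,0,0,0,0,0,0.15,0,0,0,0,0,0.1,0,0,0,0,0,0.05,0,0,0,0,0,0,0,0,0,0,0,0,0,0,0,0,0])

```text
time: 45.68
tool_pos: [485.3, 249.3, 128.1]
tcp_rot: [-70.3, 90.0, -164.1]
ft_force: [0.0, -0.1, -3.1]
finger_gap: 33.1
```

Call:
drive_tool(moves=[0.05,0,0,0,0,0,0.05,0,0,0,0,0,0,0,0,0,0,0,0,0,0,0,0,0])

```text
time: 46.02
tool_pos: [485.4, 249.4, 127.4]
tcp_rot: [119.7, 90.0, 26.0]
ft_force: [-0.1, 1.2, -1.2]
finger_gap: 33.1
```

Call:
drive_tool(moves=[0.06,0,0,0,0,0,0,0,0,0,0,0,0,0,0,0,0,0])

```text
time: 46.27
tool_pos: [485.6, 249.5, 127.4]
tcp_rot: [125.3, 90.0, 31.6]
ft_force: [-2.3, -0.1, 5.2]
finger_gap: 32.9
```

Firm contact; release and rise.

Call:
drive_tool(moves=[0,0,0,0,0,0,0,0,0,0,0,0,0,0,0,0,0,0,0,0,0,0,0,0], hand=6.5)

```text
time: 46.6
tool_pos: [485.3, 249.3, 126.4]
tcp_rot: [14.0, 90.0, -79.8]
ft_force: [0.6, -1.0, -0.5]
finger_gap: 64.7
```

Call:
drive_tool(moves=[-0.5,0,0,0,0,0,-1,0,0,0,0,0,-2,0,0,0,0,0,-2.5,0,0,0,0,0,-3,0,0,0,0,0,-3.5,0,0,0,0,0,-3.5,0,0,0,0,0,-2.5,0,0,0,0,0,-1.5,0,0,0,0,0,0,0,0,0,0,0,0,0,0,0,0,0])

```text
time: 47.52
tool_pos: [485.9, 249.5, 328.4]
tcp_rot: [115.4, 89.8, 21.6]
ft_force: [-0.3, 0.4, -0.0]
finger_gap: 65.1
```

Run:
```python
from h import *
s=st(); d=snapshot("wrist"); cv2.imwrite("pics/w22.png",d["image"][:,:,::-1]); w=cloud(d,s)
b=w[(w[...,2]>148)&(w[...,2]<165)&(abs(w[...,0]-485)<35)&(abs(w[...,1]-250)<35)]
print("cap",cv2.minEnclosingCircle(np.float32(b[:,:2])),b[:,2].max())
q=w[(w[...,2]>115)&(w[...,2]<148)&(abs(w[...,0]-498)<35)&(abs(w[...,1]-341)<45)]
print("piston",cv2.minAreaRect(np.float32(q[:,:2])),q[:,2].max())
plan((485,100,290),-3.8,6)
```

```text
t 47.52 p [485.9 249.5 328.4] a -3.78 xaxis [ 0.003   0.0012 -1.    ] j [21.8 -2.2 85.2 -0.  96.8 25.6] F [-0.3  0.4 -0. ] gap 65.1
cap ((486.2265930175781, 250.38963317871094), 16.924991607666016) 159.7774046532083
piston ((497.6618347167969, 341.47869873046875), (67.9757080078125, 23.967952728271484), 89.08077239990234) 145.08700989330794
N 6 row cm/deg [0.61, 0.16, 2.483] [0.002, -0.001, -0.003] mm/row 25.6
```

View pics/w22.png

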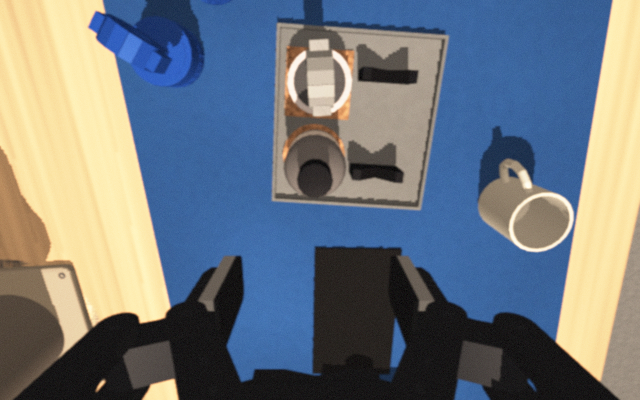

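Run:
```python
from h import *
st(); d=snapshot("side"); crop(d,170,50,490,310,2.4,"s23"); st()
```

```text
t 47.57 p [485.3 249.3 326.6] a -3.79 xaxis [ 3.e-04  1.e-04 -1.e+00] j [21.8 -2.1 85.3  0.  96.8 25.6] F [-0.1  0.4 -0.9] gap 65.1
t 47.62 p [484.9 249.1 325.5] a -3.79 xaxis [-1.5e-03 -6.0e-04 -1.0e+00] j [21.8 -2.1 85.4 -0.  96.8 25.6] F [-0.1 -0.4 -0.8] gap 65.1
```

View pics/s23.png

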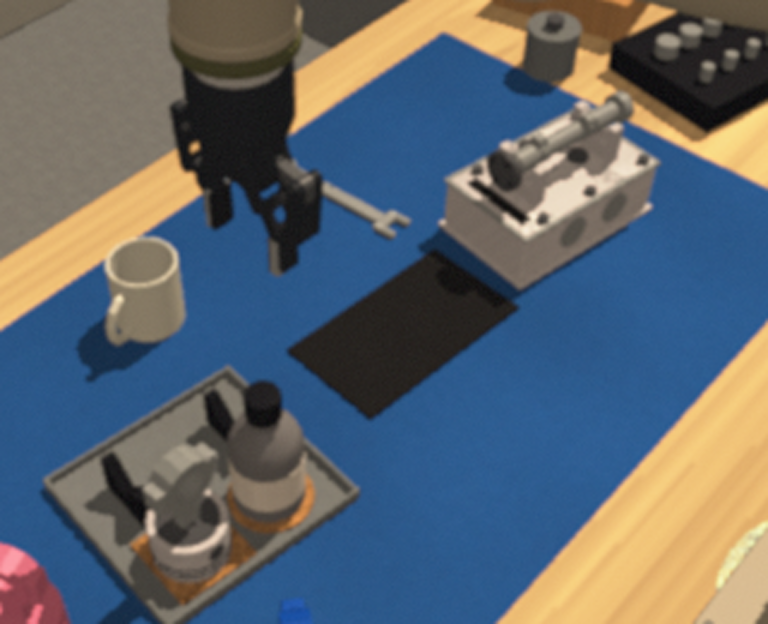

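The side view shows the bottle and piston upright on their pads, the camshaft in both notches with its flange over the slot, and the mat empty. The mug and wrench are where they were. I'm handing in.

Call:
drive_tool(moves=[0,0,0,0,0,0,0,0,0,0,0,0,0,0,0,0,0,0,0,0,0,0,0,0])

```text
time: 47.95
tool_pos: [485.1, 249.2, 325.8]
tcp_rot: [-63.0, 89.9, -156.7]
ft_force: [-0.0, -0.5, -0.3]
finger_gap: 64.9
```

Run:
```python
from h import *
st(); print(r.hand_in())
```

```text
t 47.95 p [485.1 249.2 325.8] a -3.78 xaxis [-1.2e-03 -5.0e-04 -1.0e+00] j [21.8 -2.1 85.4 -0.  96.8 25.6] F [-0.  -0.5 -0.3] gap 64.9
the job is handed in; nothing more can be done
None
```

The job was done in the order asked and handed in at about 48 s of the 141 s allowed. I stood the bottle and then the piston on the mat, laid the camshaft in the head, and put the piston and then the bottle back on their pads.

- **Camshaft:** while still gripped, its axis measured about 115 mm above the bench and level. After release it still lay level in both notches, with the flange over the slot and its middle within about 1 mm of the head's origin.
- **Piston:** it is within about 0.5 mm of the square pad's centre and of where it started.
- **Bottle:** it is about 1 mm from the round pad's centre and 1.4 mm from where it started. This is the largest placing error I measured.
- **Disagreements:** the finger opening read 19 to 20 mm on the 22 mm shaft. Depth heights read 1 to 2 mm high. Neither affected the result.
- **Refused call:** one move call was refused because I sent a wrong number count. Nothing moved, and I sent it again corrected.
- **Other checks:** the highest contact force I read was about 11 N. The last side view showed the wrench and mug apparently undisturbed, and the gripper clear of everything.

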